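# Pack the repaired power modules in the service case

## Task

Pack the repaired power modules for the service van: pull the recessed paddle to trip the latch of the steel case, raise the lid all the way until it stands open, and stack every module lying on the bench flat in one neat square pile centred on the rubber pad inside, long sides along the pad's long sides. Then close the lid and press it down until the latch snaps home, leaving the other things on the bench where they are.

Things in the scene. Friction and masses are not known exactly. Their poses are not given: they have to be found in the camera images.
- case: grey steel case fixed to the bench, 200 mm front to back (x), 280 mm wide (y), rim 120 mm high, walls 4 mm, open-topped under its lid. Origin: centre of its underside; x points from the paddle side (front) to the hinge side (rear), z up. A striker bar 52 mm wide sits inside the middle of the front wall, reaching 18 mm in from the front face, 32 mm below the rim.
- pad_top (a point): centre of the top face of the black rubber pad on the case floor, where the pile goes; in the middle of the case, 10 mm above the bench. The pad is 104 mm along its x (front to back, the case's x) and 88 mm along y.
- lid (a joint): lid angle about the rear hinge, rad: 0 closed, 1.70 fully open (a little past upright). A stiff hinge: it stays where it is left; raising takes up to about 10 N at the paddle. Latched, it cannot rise beyond about 0.01. On closing, the bolt meets the striker at about 0.1 and must be pressed past it (about 8 to 15 N on the lid's front part) until it snaps under at 0.
- lid_hinge (a point): middle of the hinge line, 120 mm above the bench. Axes turn with the lid; closed, they are the case's. The lid runs 202 mm along -x, 142 mm to each side in y, z from 0 (underside) to 12 mm (top). The paddle's dish takes 100 to 190 mm from the hinge, 110 mm wide, and with the bolt reaches 55 mm below the underside; the lid's flat top either side of it, 87 mm wide, is free to press on.
- lid_front (a point): middle of the lid's front edge, half-way through its thickness, 202 mm from the hinge line. Axes as lid_hinge.
- paddle (a joint): angle of the steel paddle in the lid, rad: 0 at rest (sprung back), 0.6 fully pulled; its free front edge swings up. At 0.45 the bolt is clear of the striker and the lid can be raised. Pulling takes about 1.5 to 3.5 N at the lip. It springs back when let go, and as the lid snaps shut.
- paddle_lip (a point): centre of the bead on the paddle's free edge, the part to pinch: 9 mm thick, 70 mm long along y, on a 4 mm lip that slopes down and back to the plate; 128 mm above the bench, its top flush with the lid. Free in the dish: 35 mm before the bead, 40 mm behind it; the paddle's plate is 22 mm below it, the dish floor 31 mm. Pivot line: 45 mm behind the bead (+x), 23.5 mm lower. Axes turn with the paddle.
- module_1_mid (a point): centre (half-way up) of a power module: a flat aluminium block with black ends, 84 mm along its x, 68 mm along its y, 15 mm thick (z), about 200 g, lying flat on the bench. Three to five modules, all alike, are present; an absent one reads None.
- module_2_mid (a point): centre (half-way up) of a power module: a flat aluminium block with black ends, 84 mm along its x, 68 mm along its y, 15 mm thick (z), about 200 g, lying flat on the bench. Three to five modules, all alike, are present; an absent one reads None.
- module_3_mid (a point): centre (half-way up) of a power module: a flat aluminium block with black ends, 84 mm along its x, 68 mm along its y, 15 mm thick (z), about 200 g, lying flat on the bench. Three to five modules, all alike, are present; an absent one reads None.
- module_4_mid (a point): centre (half-way up) of a power module: a flat aluminium block with black ends, 84 mm along its x, 68 mm along its y, 15 mm thick (z), about 200 g, lying flat on the bench. Three to five modules, all alike, are present; an absent one reads None.
- module_5_mid (a point): centre (half-way up) of a power module: a flat aluminium block with black ends, 84 mm along its x, 68 mm along its y, 15 mm thick (z), about 200 g, lying flat on the bench. Three to five modules, all alike, are present; an absent one reads None.
- reel: wire reel, 40 mm across, 36 mm tall, standing on end; not part of the job, origin at its underside
- cutters: side cutters with red and blue grips, about 100 mm long; not part of the job, origin at its underside
- meter: red handheld multimeter lying on its back, 180 x 85 x 36 mm; not part of the job, origin at its underside
- driver: yellow-handled screwdriver lying down; not part of the job, origin at its underside
- mouse: black computer mouse, 105 x 60 x 32 mm; not part of the job, origin at its underside
- tray: grey divided parts tray, 150 x 100 x 35 mm; not part of the job, origin at its underside
- tweezers: steel tweezers, 120 mm long; not part of the job, origin at its underside
- flux: small amber bottle, 34 mm across, 75 mm tall; not part of the job, origin at its underside
Mind the look-alikes: they are no part of the job. Leave any purple look-alike of the part that bears module_5_mid alone.

How it is judged:
By the outcome, as a careful person would: the job done as asked, in the order asked, and still so for the second after the job is handed in, with the robot touching nothing.
Of module_1, module_2, module_3, module_4, module_5 only 3 to 5 are there at a start; the rules pass over those that are not, and their reading is None.
At some moment in a run one of reel, tweezers may be knocked a few centimetres aside while the robot is not near it.
Once in a run the grip may slacken for a moment while it holds something.
It also fails if it takes over 210 s, if anything falls off the work surface, if the arm or the gripper's body presses on something with over 40 N, if the wrist force passes 120 N, or if a joint passes its speed limit or range.

## Robot

A 6-joint arm with a two-finger parallel gripper is mounted at the origin on the work surface. World frame = base frame: x ahead of the robot, y to its left, z up, the work surface at z = 0. Lengths are in m, angles in rad, forces in N, time in s.
With the tool pointing down it reaches from about 0.3 to 0.75 m from the base axis. Payload 8.5 kg.
Tool frame: the origin (TCP) lies at the very end of the fingers, on their centre line; the grasp point (between the pads) lies 19 mm behind it (arm.pinch_z is the distance from the TCP to the grasp point, in m); z points along the fingers, y is the line along which they close (so a half turn about z gives the same grasp; the last joint's range is limited). The gripper opens to 88 mm and grips with 3 to 60 N. Pads are 18 mm wide; open, the fingers measure 123 mm over their backs; the gripper's body (75 mm by 187 mm) begins 45 mm behind the grasp point.
Start: joints at [-0.215, 0.381, 1.297, -0, 1.464, -0.215], TCP at [0.55, 0, 0.239] pointing down, gripper open.
Joint ranges: [-3.11, 3.11], [-0.89, 2.33], [0.22, 2.48], [-1.42, 4.56], [0.17, 2.85], [-2.88, 2.88]. Speed limits (rad/s): [2.39, 2.39, 3.14, 3.14, 3.14, 3.14].

## Interface

Orientations are given as a unit quaternion [w, x, y, z].
In Python, from station import arm gives the robot as it stands.
- The arm moves only by the tool arm_command, never from a script. Its argument "increments" is a list of rows, each an object of numbers: "fingers": the opening, from 0 (shut) to 1 (fully open); "tx", "ty", "tz": the shift along the tool's x, y, z in units of 25 mm (1.0 is 25 mm); "twist": the turn about the tool's z in units of 5 degrees (1.0 is 5 degrees). In form: [{"fingers": .., "tx": .., "ty": .., "tz": .., "twist": ..}, ...]. A call has 1 to 5 rows; each row is the pose to reach, as a shift and turn from the pose commanded when the call began, along the tool's axes at that moment; what a row does not reach only later rows make up. A row lasts 1/12 s, in which the tool goes at most 41.7 mm and 7.16 degrees, less where a joint would pass 70% of its speed; a pose out of reach is approached as far as the arm can. A call with a gripper value outside its range is refused whole. The fingers move at their own pace and stop on an object; "newtons" is the grip in N (left out, the last holds). Time passes only in rows, so rows that repeat a pose let the fingers close. It gives the time, the measured TCP pose, the force, the opening and the grip force at its end, in the units of the state.
- arm.read_state(): the state, without advancing time (a new reading comes with each control period).
- arm.camera(name): name is "scene" or "side" or "wrist"; returns a dict with "pixels" (384x512x3 uint8, red, green, blue), "range_z" (384x512 float32, m along the optical axis (not along the pixel's ray), 0 where there is no reading), "fovy" (degrees; the focal length in pixels is half the picture's height over the tangent of half this angle, whatever the lens; pixels are square), "cx", "cy" (the principal point, pixels), "rvec" (rotation vector, rad) and "tvec" (3), from world to camera coordinates, as OpenCV has them; the wrist camera has in their place "mount" (4x4, takes a point from camera to tool coordinates, whose origin is the TCP and whose axes are the flange's). Camera axes: x right, y down, z forward; pixel columns grow to the right and rows downward; lengths in m; the calibration is good to about 2 mm. A picture is of the moment at which its call begins: read the wrist's pose just before it.
- arm.close_job(): hands the job in; it is judged then, once.
The state is a dict: "t": time; "joints": joint angles; "qd": joint speeds; "joint_torque": joint torques, N m; "tool_pos": TCP position; "orientation": TCP orientation; "contact_force": force on the tool from outside, world axes, zero at the start; "moment": the same for the moment, N m; "grip_width": opening from 0.0 (shut) to 1.0 (fully open); "grip_force": force on a finger pad.
Only numpy, scipy, OpenCV 4.12 (cv2) and the standard library are available. Lean on these libraries where they do the work, as an engineer would, in place of code of your own. Each camera call takes 0.05 s, during which the arm holds its last target. There are 200 camera calls.

## Working session

There is one attempt and no reset: what is moved stays moved. The work goes in short steps, Python scripts to look and compute and a tool call to move; the robot and the scene stay as the last step left them, time stands still between calls to the robot, and variables do not carry over. Pictures are saved under pics/ and viewed, at most 14 in all, crops included, and the job is handed in when it is done.

Besides the shell and the picture viewer there is one more tool, called after "Emit:" in YAML: its name, and indented under it one key for each argument. arm_command: Moves the arm, as the interface text tells. Its arguments: {"type":"object","properties":{"increments":{"type":"array","items":{"type":"object","properties":{"fingers":{"type":"number"},"tx":{"type":"number"},"ty":{"type":"number"},"tz":{"type":"number"},"twist":{"type":"number"}}}},"newtons":{"type":"number"}},"required":["increments"]}

```bash
mkdir -p pics
cat > h.py <<'E'
import numpy as np, cv2, json
from scipy.spatial.transform import Rotation as R
from station import arm
def snap(n):
    s=arm.read_state(); c=arm.camera(n); c['s']=s
    h=c['pixels'].shape[0]; c['f']=h/2/np.tan(np.radians(c['fovy'])/2)
    if 'mount' in c:
        q=s['orientation']; T=np.eye(4); T[:3,:3]=R.from_quat([q[1],q[2],q[3],q[0]]).as_matrix(); T[:3,3]=s['tool_pos']
        c['T']=T@np.array(c['mount'])
    else:
        M=np.eye(4); M[:3,:3]=R.from_rotvec(np.ravel(c['rvec'])).as_matrix(); M[:3,3]=np.ravel(c['tvec']); c['T']=np.linalg.inv(M)
    return c
def save(c,name,crop=None,k=1):
    im=cv2.cvtColor(c['pixels'],cv2.COLOR_RGB2BGR)
    if crop: x0,y0,x1,y1=crop; im=im[y0:y1,x0:x1]
    cv2.imwrite('pics/'+name,cv2.resize(im,None,fx=k,fy=k,interpolation=cv2.INTER_CUBIC) if k!=1 else im)
def cloud(c):
    z=c['range_z']; v,u=np.mgrid[:z.shape[0],:z.shape[1]]
    P=np.stack([(u-c['cx'])/c['f']*z,(v-c['cy'])/c['f']*z,z],-1)
    W=P@c['T'][:3,:3].T+c['T'][:3,3]; W[z==0]=np.nan
    return W
def ray(c,u,v,h):
    d=c['T'][:3,:3]@np.array([(u-c['cx'])/c['f'],(v-c['cy'])/c['f'],1]); o=c['T'][:3,3]
    return o+d*(h-o[2])/d[2]
def st():
    s=arm.read_state(); print({k:np.round(s[k],4).tolist() for k in ['t','tool_pos','orientation','contact_force','grip_width','grip_force','joints']})
E
python3 - <<'E'
from h import *
st()
for n in ['scene','side','wrist']:
    c=snap(n); save(c,n+'0.png',k=1.5); print(n,c['f'],c['T'].round(3).tolist()); 
    import pickle; pickle.dump(c,open(n+'0.pkl','wb'))
E
```

```text
{'t': 0.0, 'tool_pos': [0.5497, 0.0001, 0.2381], 'orientation': [-0.0006, 0.7071, 0.7071, -0.0004], 'contact_force': [-0.0532, 0.5479, 0.2459], 'grip_width': 1.0006, 'grip_force': 0.0, 'joints': [-0.2153, 0.3812, 1.2983, 0.0, 1.4636, -0.2153]}
scene 356.53159131594043 [[-0.826, 0.341, -0.448, 1.065], [0.563, 0.479, -0.674, 0.796], [-0.015, -0.809, -0.588, 0.816], [0.0, 0.0, 0.0, 1.0]]
side 423.06326741002914 [[0.882, -0.269, 0.387, -0.027], [-0.471, -0.538, 0.699, -0.967], [0.02, -0.799, -0.601, 0.925], [0.0, 0.0, 0.0, 1.0]]
wrist 272.24081613846556 [[1.0, 0.001, -0.001, 0.55], [0.001, -0.963, -0.271, 0.071], [-0.002, 0.271, -0.963, 0.384], [0.0, 0.0, 0.0, 1.0]]
```

View pics/scene0.png

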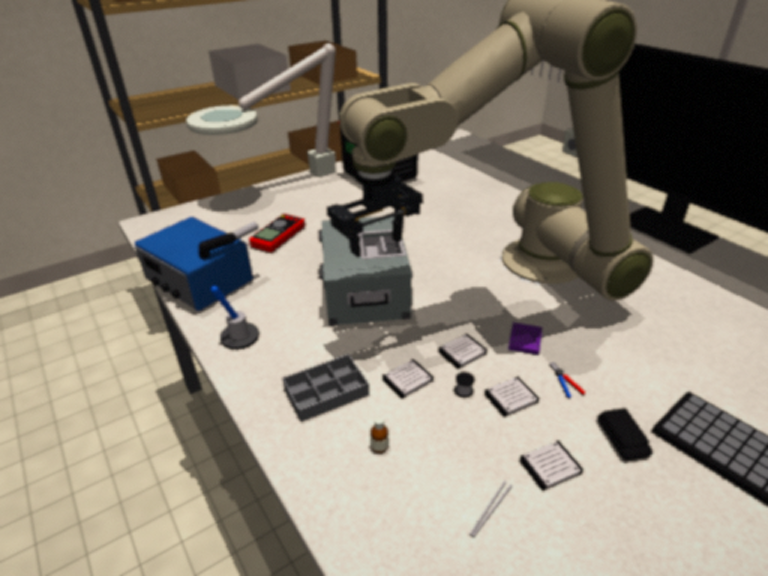

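View pics/side0.png

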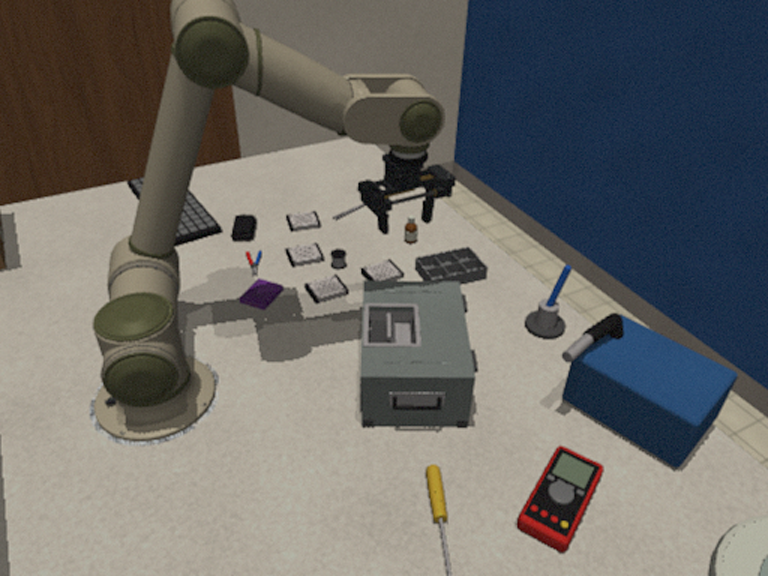

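Scene view: four white-labelled modules with black ends at (463,350), (408,378), (512,395), (552,464); the look-alike is the purple block at (525,338) and must be left alone. The case is at (365,270), its paddle dish facing the robot. The side view agrees: modules at (303,220), (305,255), (327,288), (381,271), decoy at (262,293).

Run:
```python
from h import *
import pickle
for n in ['scene','side']:
    c=pickle.load(open(n+'0.pkl','rb')); W=cloud(c); z=W[...,2]
    # modules/objects: height band just at module top
    m=((z>0.009)&(z<0.022)).astype(np.uint8); m=cv2.morphologyEx(m,cv2.MORPH_OPEN,np.ones((3,3)))
    k,l,s,ce=cv2.connectedComponentsWithStats(m)
    for i in range(1,k):
        if s[i,4]<150: continue
        p=W[l==i]; 
        (cx,cy),(w,h),a=cv2.minAreaRect(p[:,:2].astype(np.float32)*1000)
        print(n,ce[i].round()*1.5,s[i,4],'c',round(cx),round(cy),'wh',round(w),round(h),round(a),'z',np.median(p[:,2]).round(4),'rgb',c['pixels'][l==i].mean(0).round())
    m=((z>0.125)&(z<0.138)&(W[...,0]<0.95)&(abs(W[...,1])<0.6)).astype(np.uint8)
    k,l,s,ce=cv2.connectedComponentsWithStats(m)
    for i in range(1,k):
        if s[i,4]<200: continue
        p=W[l==i]; print('lid',n,ce[i].round(),cv2.minAreaRect(p[:,:2].astype(np.float32)*1000),np.median(p[:,2]))
    if n=='side':
        save(c,'case0.png',(210,170,340,300),4)
```

```text
scene [670.5 229.5] 754 c -430 101 wh 160 241 1 z 0.0139 rgb [15. 14. 13.]
scene [534.  265.5] 422 c 48 5 wh 122 222 5 z 0.0141 rgb [116. 105.  84.]
scene [240. 336.] 235 c 819 -170 wh 76 87 79 z 0.0131 rgb [70. 67. 66.]
scene [526.5 336. ] 360 c 287 210 wh 90 67 39 z 0.0161 rgb [60. 27. 74.]
scene [462.  349.5] 396 c 432 160 wh 88 71 1 z 0.0164 rgb [155. 143. 139.]
scene [408.  376.5] 461 c 581 159 wh 87 70 2 z 0.016 rgb [168. 156. 151.]
scene [511.5 394.5] 518 c 440 319 wh 69 87 81 z 0.0162 rgb [171. 159. 154.]
scene [708. 456.] 650 c 261 614 wh 214 89 75 z 0.0183 rgb [28. 26. 26.]
scene [622.5 442.5] 193 c 366 512 wh 47 107 6 z 0.0171 rgb [20. 18. 18.]
scene [552.  463.5] 761 c 501 474 wh 70 87 79 z 0.0162 rgb [171. 160. 155.]
lid scene [466. 134.] ((-409.5869445800781, 145.85360717773438), (415.81903076171875, 18.121980667114258), 89.98062133789062) 0.13099014115724866
lid scene [386. 170.] ((77.67868041992188, 104.65998840332031), (132.73983764648438, 403.9684753417969), 5.602153301239014) 0.1315834892336586
lid scene [124. 162.] ((816.97900390625, -455.70782470703125), (176.157
[... 301 characters left out ...]
 ] 228 c 447 317 wh 74 85 82 z 0.0178 rgb [141. 134. 129.]
side [382.5 270. ] 247 c 586 156 wh 87 71 0 z 0.0179 rgb [133. 127. 122.]
side [325.5 286.5] 292 c 438 159 wh 75 86 88 z 0.0176 rgb [124. 119. 114.]
side [261. 291.] 308 c 292 209 wh 93 71 35 z 0.0168 rgb [58. 35. 66.]
side [544.5 325.5] 248 c 817 -186 wh 75 88 40 z 0.0155 rgb [70. 68. 67.]
side [159. 408.] 1350 c 9 -23 wh 220 178 7 z 0.0143 rgb [117. 110.  93.]
lid side [280. 222.] ((483.187255859375, -176.98818969726562), (289.65045166015625, 210.6287384033203), 62.2286262512207) 0.13488841978485694
lid side [440. 245.] ((821.3294067382812, -464.138671875), (179.56683349609375, 231.244140625), 17.51041030883789) 0.12820630624287244
```

View pics/case0.png

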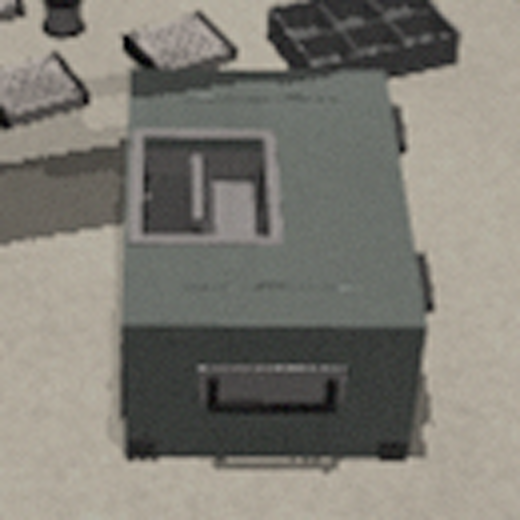

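The crop shows the dish with its bar-shaped bead at crop (197,185), hinges on the right at crop (400,130) and (425,280), so the paddle side faces the robot and the case yaw is about −27.8°. I'll go above the paddle for a close look.

Emit:
arm_command:
  increments:
    - {"tx": -6,"ty": -4,"twist": 5.55}
    - {"tx": -6,"ty": -4,"twist": 5.55}
    - {"tx": -6,"ty": -4,"twist": 5.55}
    - {"tx": -6,"ty": -4,"twist": 5.55}
    - {"tx": -6,"ty": -4,"twist": 5.55}

```text
validation failed for argument at $.in...
```

Emit:
arm_command:
  increments:
    - {"fingers": 0.4}
    - {"fingers": 0.4}
    - {"fingers": 0.4}

```text
validation failed for argument at $.in...
```

Run:
```python
from h import *
import pickle
st()
c=pickle.load(open('side0.pkl','rb')); print('side bead',ray(c,259.25,216.25,0.128).round(4), 'dish corners',[ray(c,210+a/4,170+b/4,0.132).round(3).tolist() for a,b in [(132,132),(275,132),(280,240),(130,243)]])
c=snap('wrist'); pickle.dump(c,open('w1.pkl','wb')); save(c,'w1.png',k=1.5)
```

```text
{'t': 0.15, 'tool_pos': [0.5498, 0.0, 0.2383], 'orientation': [-0.0004, 0.7071, 0.7071, -0.0003], 'contact_force': [-0.1009, -0.2633, -0.7922], 'grip_width': 0.9988, 'grip_force': 0.0, 'joints': [-0.2153, 0.3811, 1.298, -0.0, 1.4636, -0.2153]}
side bead [ 0.4384 -0.1478  0.128 ] dish corners [[0.422, -0.076, 0.132], [0.518, -0.124, 0.132], [0.46, -0.23, 0.132], [0.365, -0.186, 0.132]]
```

View pics/w1.png

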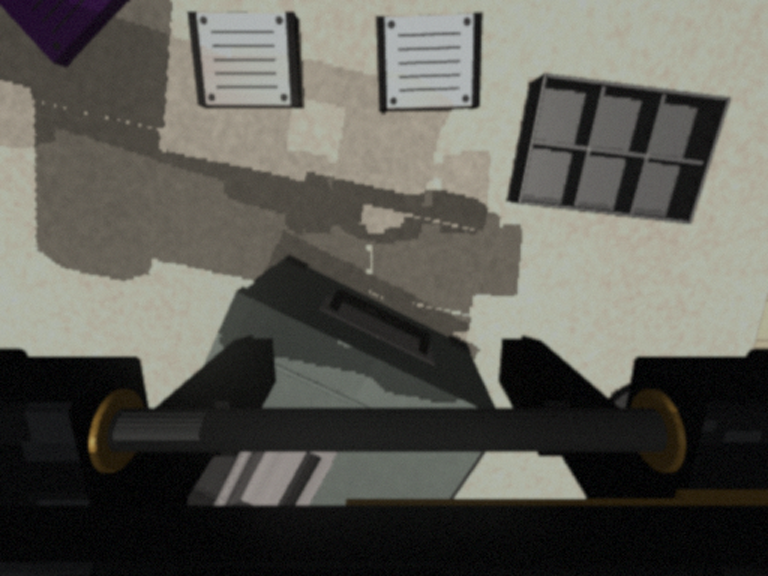

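The arm hasn't moved (calls refused by validation). The view from the start pose shows the modules at (245,60) and (430,62), and the case dish at (265,480). I'll retry with full rows.

Emit:
arm_command:
  increments:
    - {"fingers": 0.4,"tx": -6,"ty": -4,"tz": 0,"twist": 5.55}
    - {"fingers": 0.4,"tx": -6,"ty": -4,"tz": 0,"twist": 5.55}
    - {"fingers": 0.4,"tx": -6,"ty": -4,"tz": 0,"twist": 5.55}
    - {"fingers": 0.4,"tx": -6,"ty": -4,"tz": 0,"twist": 5.55}
    - {"fingers": 0.4,"tx": -6,"ty": -4,"tz": 0,"twist": 5.55}

```text
t: 0.62
tool_pos: [0.4476, -0.153, 0.2387]
orientation: [0.0, 0.858, 0.513, -0.001]
contact_force: [-0.8, -0.6, -0.1]
grip_width: 0.646
grip_force: 0.0
```

Run:
```python
from h import *
import pickle
st()
c=snap('wrist'); pickle.dump(c,open('w1.pkl','wb')); save(c,'w1b.png',k=1.5)
c=snap('wrist'); W=cloud(c)
y=np.radians(-27.75); ex=np.array([np.cos(y),np.sin(y)]);ey=np.array([-ex[1],ex[0]])
d=W[...,:2]-np.array([.4815,-.176]); X=d@ex;Y=d@ey
for yy in [-.02,0,.02]:
  for a in np.arange(-.12,.12,.005):
    m=(abs(X-a)<.0025)&(abs(Y-yy)<.004)&(W[...,2]<.15)
    if m.sum(): print(yy,round(a,3),np.median(W[m][:,2]).round(4),end=' | ')
  print()
```

```text
{'t': 0.6167, 'tool_pos': [0.4476, -0.153, 0.2387], 'orientation': [0.0001, 0.8583, 0.5131, -0.0006], 'contact_force': [-0.7698, -0.6331, -0.0916], 'grip_width': 0.6457, 'grip_force': 0.0, 'joints': [-0.5797, 0.2459, 1.4991, -0.0011, 1.3969, -0.0864]}
-0.02 -0.105 0.1322 | -0.02 -0.1 0.1327 | -0.02 -0.095 0.115 | -0.02 -0.09 0.0961 | -0.02 -0.085 0.0954 | -0.02 -0.08 0.0956 | -0.02 -0.075 0.0957 | -0.02 -0.07 0.0957 | -0.02 -0.065 0.0956 | -0.02 -0.06 0.13 | -0.02 -0.055 0.1314 | -0.02 -0.05 0.1195 | -0.02 -0.045 0.1097 | -0.02 -0.04 0.1054 | -0.02 -0.035 0.105 | -0.02 -0.03 0.1049 | -0.02 -0.025 0.1052 | -0.02 -0.02 0.1052 | -0.02 -0.015 0.105 | -0.02 -0.01 0.1062 | -0.02 -0.005 0.1296 | -0.02 0.0 0.1328 | -0.02 0.005 0.1318 | -0.02 0.01 0.1316 | -0.02 0.015 0.1317 | -0.02 0.02 0.1315 | -0.02 0.025 0.1317 | -0.02 0.03 0.1314 | -0.02 0.035 0.1317 | -0.02 0.04 0.1317 | -0.02 0.045 0.1316 | -0.02 0.05 0.1314 | -0.02 0.055 0.1315 | -0.02 0.06 0.1316 | -0.02 0.065 0.1317 | -0.02 0.07 0.1318 | -0.02 0.075 0.1318 | -0.02 0.08 0.1317 | -0.02 0.085 0.1316 | -0.02 0.09 0.1314 | -0.02 0.095 0.
[... 840 characters left out ...]
56 | 0.02 -0.075 0.0955 | 0.02 -0.07 0.0957 | 0.02 -0.065 0.0957 | 0.02 -0.06 0.1307 | 0.02 -0.055 0.1315 | 0.02 -0.05 0.1197 | 0.02 -0.045 0.1103 | 0.02 -0.04 0.1053 | 0.02 -0.035 0.1054 | 0.02 -0.03 0.1052 | 0.02 -0.025 0.1051 | 0.02 -0.02 0.105 | 0.02 -0.015 0.1053 | 0.02 -0.01 0.1063 | 0.02 -0.005 0.1247 | 0.02 0.0 0.1328 | 0.02 0.005 0.1319 | 0.02 0.01 0.1319 | 0.02 0.015 0.1317 | 0.02 0.02 0.1314 | 0.02 0.025 0.1317 | 0.02 0.03 0.1317 | 0.02 0.035 0.1318 | 0.02 0.04 0.1316 | 0.02 0.045 0.1318 | 0.02 0.05 0.1318 | 0.02 0.055 0.1316 | 0.02 0.06 0.1317 | 0.02 0.065 0.1316 | 0.02 0.07 0.1317 | 0.02 0.075 0.1315 | 0.02 0.08 0.1314 | 0.02 0.085 0.1316 | 0.02 0.09 0.1317 | 0.02 0.095 0.1314 |
```

View pics/w1b.png

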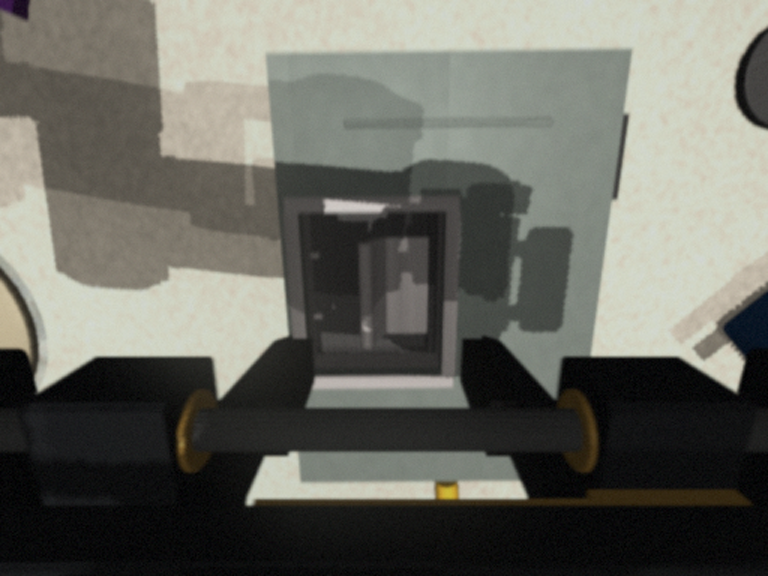

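```bash
cat >> h.py <<'E'
def delta(p,yaw=None):
    s=arm.read_state(); q=s['orientation']; M=R.from_quat([q[1],q[2],q[3],q[0]]).as_matrix()
    d=M.T@(np.array(p)-s['tool_pos'])/0.025
    a=np.degrees(np.arctan2(M[1,1],M[0,1]))   # yaw of tool y
    tw=None
    if yaw is not None: tw=-(((yaw-a+90)%180)-90)/5
    print('delta txyz',d.round(2),'yawY',a.round(2),'twist',None if tw is None else round(tw,2))
E
python3 - <<'E'
from h import *
import pickle
c=pickle.load(open('w1.pkl','rb')); W=cloud(c)
m=(abs(W[...,2]-.132)<.004)
k,l,s,ce=cv2.connectedComponentsWithStats(m.astype(np.uint8)); i=1+np.argmax(s[1:,4]); m=l==i
y=np.radians(-27.75); ex=np.array([np.cos(y),np.sin(y)]);ey=np.array([-ex[1],ex[0]])
d=W[...,:2]-np.array([.477,-.1737]); X=d@ex;Y=d@ey
t=[]
for a in np.arange(-.09,.1,.01):
    q=m&(abs(X-a)<.002); t.append((a,Y[q].min(),Y[q].max()))
print(np.round(t,4).tolist())
# dish side walls: at X=-.05 strip, Y extents of non-lid z
for a in (-.075,-.02):
    q=(abs(X-a)<.003)&(W[...,2]<.112)&(abs(Y)<.09)&(W[...,2]>.08); print(a,Y[q].min(),Y[q].max())
q=(abs(X+.052)<.003)&(W[...,2]>.122)&(W[...,2]<.135)&(abs(Y)<.05); print('bead',np.percentile(Y[q],[0,1,50,99,100]))
p=np.array([.477,-.1737])-.052*ex; print(p)
delta([*p,.16],-27.75)
E
```

```text
[[-0.09, -0.0802, 0.1424], [-0.08, -0.0805, 0.1423], [-0.07, -0.0808, 0.142], [-0.06, -0.0807, 0.1419], [-0.05, -0.0808, 0.142], [-0.04, -0.0806, 0.1425], [-0.03, -0.0808, 0.1425], [-0.02, -0.0811, 0.1424], [-0.01, -0.0818, 0.1424], [-0.0, -0.0811, 0.1422], [0.01, -0.0813, 0.1422], [0.02, -0.0813, 0.142], [0.03, -0.0282, 0.1425], [0.04, -0.0345, 0.1426], [0.05, -0.0451, 0.1429], [0.06, -0.0565, 0.1428], [0.07, -0.0679, 0.1424], [0.08, -0.0735, 0.1425], [0.09, -0.0421, 0.1422]]
-0.075 -0.05501845286976711 0.0518941491647062
-0.02 -0.05525944321182453 0.052524937643493266
bead [-0.03426769 -0.03337088  0.0023281   0.0355224   0.03565899]
[ 0.43098064 -0.14948804]
delta txyz [-0.26 -0.68  3.15] yawY -27.96 twist -0.04
```

Emit:
arm_command:
  increments:
    - {"fingers": 0.3,"tx": -0.24,"ty": -0.68,"tz": 1.5,"twist": -0.04}
    - {"fingers": 0.3,"tx": -0.24,"ty": -0.68,"tz": 3,"twist": -0.04}
    - {"fingers": 0.3,"tx": -0.24,"ty": -0.68,"tz": 3.8,"twist": -0.04}
    - {"fingers": 0.3,"tx": -0.24,"ty": -0.68,"tz": 4.1,"twist": -0.04}
    - {"fingers": 0.3,"tx": -0.24,"ty": -0.68,"tz": 4.1,"twist": -0.04}

```text
t: 1.13
tool_pos: [0.4322, -0.1465, 0.1351]
orientation: [-0.001, 0.855, 0.519, -0.001]
contact_force: [0.6, -0.1, 0.7]
grip_width: 0.303
grip_force: 0.0
```

Emit:
arm_command:
  increments:
    - {"fingers": 0.3,"tx": 0,"ty": 0,"tz": 0.2,"twist": 0}
    - {"fingers": 0.3,"tx": 0,"ty": 0,"tz": 0.4,"twist": 0}
    - {"fingers": 0.3,"tx": 0,"ty": 0,"tz": 0.6,"twist": 0}
    - {"fingers": 0.3,"tx": 0,"ty": 0,"tz": 0.6,"twist": 0}

```text
t: 1.47
tool_pos: [0.4322, -0.1473, 0.121]
orientation: [-0.0, 0.855, 0.518, -0.0]
contact_force: [0.3, 0.7, 0.3]
grip_width: 0.298
grip_force: 0.0
```

Emit:
arm_command:
  increments:
    - {"fingers": 0,"tx": 0,"ty": 0,"tz": 0,"twist": 0}
    - {"fingers": 0,"tx": 0,"ty": 0,"tz": 0,"twist": 0}
    - {"fingers": 0,"tx": 0,"ty": 0,"tz": 0,"twist": 0}
    - {"fingers": 0,"tx": 0,"ty": 0,"tz": 0,"twist": 0}
    - {"fingers": 0,"tx": 0,"ty": 0,"tz": 0,"twist": 0}
  newtons: 30

```text
t: 1.88
tool_pos: [0.4344, -0.1488, 0.1221]
orientation: [0.003, 0.855, 0.518, 0.002]
contact_force: [9.0, -3.6, -3.2]
grip_width: 0.089
grip_force: 28.9
```

Emit:
arm_command:
  increments:
    - {"fingers": 0,"tx": 0,"ty": 0.08,"tz": -0.13,"twist": 0}
    - {"fingers": 0,"tx": 0,"ty": 0.16,"tz": -0.26,"twist": 0}
    - {"fingers": 0,"tx": 0,"ty": 0.26,"tz": -0.38,"twist": 0}
    - {"fingers": 0,"tx": 0,"ty": 0.36,"tz": -0.49,"twist": 0}
    - {"fingers": 0,"tx": 0,"ty": 0.47,"tz": -0.59,"twist": 0}

```text
t: 2.3
tool_pos: [0.4422, -0.1528, 0.1357]
orientation: [-0.001, 0.855, 0.518, -0.001]
contact_force: [0.1, -1.7, -8.3]
grip_width: 0.087
grip_force: 30.0
```

Emit:
arm_command:
  increments:
    - {"fingers": 0,"tx": 0,"ty": 0.12,"tz": -0.1,"twist": 0}
    - {"fingers": 0,"tx": 0,"ty": 0.24,"tz": -0.18,"twist": 0}
    - {"fingers": 0,"tx": 0,"ty": 0.36,"tz": -0.25,"twist": 0}
    - {"fingers": 0,"tx": 0,"ty": 0.36,"tz": -0.25,"twist": 0}

```text
t: 2.63
tool_pos: [0.4494, -0.1565, 0.1426]
orientation: [-0.001, 0.855, 0.519, -0.001]
contact_force: [-7.4, 2.2, 0.9]
grip_width: 0.086
grip_force: 30.0
```

Run:
```python
from h import *
st()
c=snap('side'); save(c,'s2.png',(190,110,340,260),4)
```

```text
{'t': 2.6333, 'tool_pos': [0.4494, -0.1565, 0.1426], 'orientation': [-0.0015, 0.8551, 0.5185, -0.0011], 'contact_force': [-7.444, 2.2495, 0.8685], 'grip_width': 0.086, 'grip_force': 30.0007, 'joints': [-0.5841, 0.3558, 1.6487, -0.0009, 1.1408, -0.1032]}
```

View pics/s2.png

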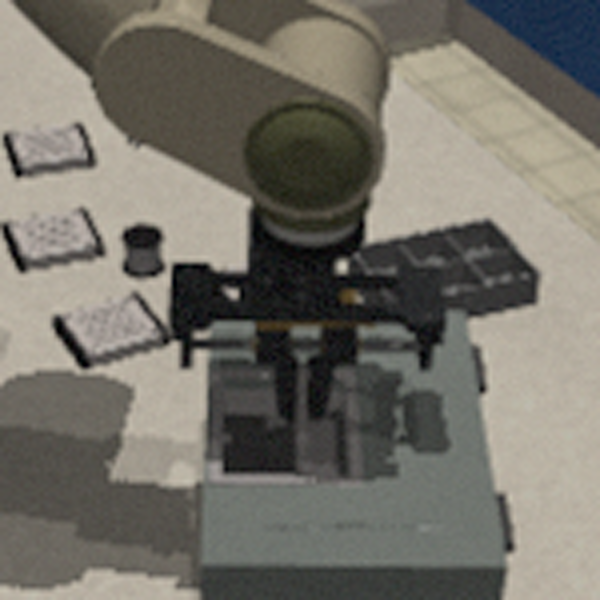

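The fingers at (305,410) hold the bead and the paddle looks pulled. Raising the lid along its arc.

Emit:
arm_command:
  increments:
    - {"fingers": 0,"tx": 0,"ty": 0.05,"tz": -0.26,"twist": 0}
    - {"fingers": 0,"tx": 0,"ty": 0.12,"tz": -0.52,"twist": 0}
    - {"fingers": 0,"tx": 0,"ty": 0.25,"tz": -0.88,"twist": 0}
    - {"fingers": 0,"tx": 0,"ty": 0.42,"tz": -1.26,"twist": 0}
    - {"fingers": 0,"tx": 0,"ty": 0.42,"tz": -1.26,"twist": 0}

```text
t: 3.1
tool_pos: [0.4604, -0.1622, 0.1753]
orientation: [0.001, 0.855, 0.518, 0.0]
contact_force: [-6.5, 0.0, 1.9]
grip_width: 0.086
grip_force: 30.0
```

Emit:
arm_command:
  increments:
    - {"fingers": 0,"tx": 0,"ty": 0.14,"tz": -0.25,"twist": 0}
    - {"fingers": 0,"tx": 0,"ty": 0.28,"tz": -0.46,"twist": 0}
    - {"fingers": 0,"tx": 0,"ty": 0.5,"tz": -0.76,"twist": 0}
    - {"fingers": 0,"tx": 0,"ty": 0.76,"tz": -1.1,"twist": 0}
    - {"fingers": 0,"tx": 0,"ty": 0.76,"tz": -1.1,"twist": 0}

```text
t: 3.52
tool_pos: [0.4769, -0.1709, 0.2025]
orientation: [-0.0, 0.855, 0.518, -0.0]
contact_force: [-6.3, 0.6, 2.3]
grip_width: 0.086
grip_force: 30.0
```

Run:
```python
from h import *
st()
c=snap('side'); save(c,'s3.png',(190,90,340,260),3.5)
```

```text
{'t': 3.5167, 'tool_pos': [0.4769, -0.1709, 0.2025], 'orientation': [-0.0, 0.8551, 0.5184, -0.0002], 'contact_force': [-6.2868, 0.5808, 2.3213], 'grip_width': 0.086, 'grip_force': 30.0139, 'joints': [-0.578, 0.3364, 1.4779, -0.0004, 1.3275, -0.097]}
```

View pics/s3.png

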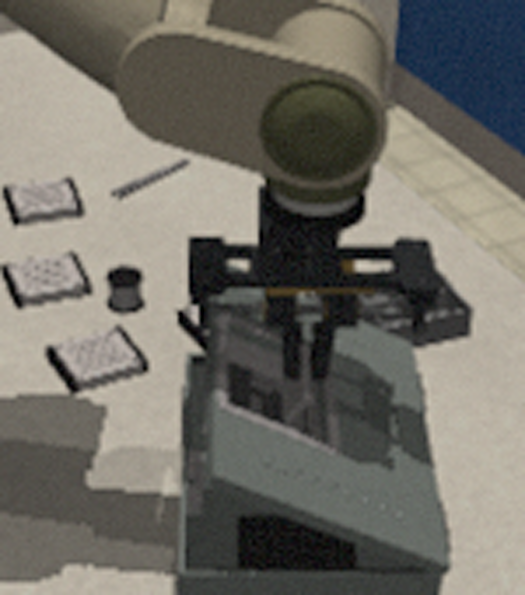

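Lid is up about 0.5 rad, with the bead still between the fingers at (310,370). Release, go round in front of the lid edge (beside the dish), and push it up from the inner side.

Emit:
arm_command:
  increments:
    - {"fingers": 0.3,"tx": 0,"ty": 0,"tz": 0,"twist": 0}
    - {"fingers": 0.3,"tx": 0,"ty": 0,"tz": 0,"twist": 0}
    - {"fingers": 0.3,"tx": 0,"ty": 0,"tz": -1,"twist": 0}
    - {"fingers": 0.3,"tx": 0,"ty": 0,"tz": -2.4,"twist": 0}
    - {"fingers": 0.3,"tx": 0,"ty": 0,"tz": -3.4,"twist": 0}

```text
t: 3.98
tool_pos: [0.4777, -0.1708, 0.2896]
orientation: [0.002, 0.855, 0.519, 0.002]
contact_force: [0.5, -0.7, 0.4]
grip_width: 0.3
grip_force: 0.0
```

Emit:
arm_command:
  increments:
    - {"fingers": 0,"tx": -3.7,"ty": -4.6,"tz": 0,"twist": 0}
    - {"fingers": 0,"tx": -3.7,"ty": -4.6,"tz": 0,"twist": 0}
    - {"fingers": 0,"tx": -3.7,"ty": -4.6,"tz": 0,"twist": 0}
    - {"fingers": 0,"tx": -3.7,"ty": -4.6,"tz": 0,"twist": 0}
    - {"fingers": 0,"tx": -3.7,"ty": -4.6,"tz": 0,"twist": 0}

```text
t: 4.4
tool_pos: [0.3299, -0.2, 0.2877]
orientation: [0.002, 0.856, 0.517, 0.0]
contact_force: [1.5, -0.4, -0.3]
grip_width: 0.002
grip_force: 0.0
```

```bash
cat >> h.py <<'E'
ex=np.array([np.cos(np.radians(-27.75)),np.sin(np.radians(-27.75))]); ey=np.array([-ex[1],ex[0]]); C0=np.array([.477,-.1737])
def incase(): 
    p=np.array(arm.read_state()['tool_pos']); d=p[:2]-C0; print('case XYZ',round(d@ex,4),round(d@ey,4),round(p[2],4))
def lidangle():
    # from scene depth: fit top/under plane of lid points: print profile
    c=snap('side'); W=cloud(c); d=W[...,:2]-C0; X=d@ex;Y=d@ey; Z=W[...,2]
    m=(abs(abs(Y)-.11)<.025)&(Z>.115)&(Z<.34)&(X<.16)&(X>-.12)
    return c,X[m],Y[m],Z[m]
E
python3 - <<'E'
from h import *
st(); incase()
c,X,Y,Z=lidangle(); m=Y<0
for a in np.arange(-.1,.12,.02):
    q=m&(abs(X-a)<.005)
    if q.any(): print(round(a,2),np.median(Z[q]).round(3),q.sum())
E
```

```text
{'t': 4.4, 'tool_pos': [0.3299, -0.2, 0.2877], 'orientation': [0.002, 0.8558, 0.5173, 0.0004], 'contact_force': [1.5137, -0.4048, -0.2801], 'grip_width': 0.0022, 'grip_force': 0.0, 'joints': [-0.8546, 0.0452, 1.6004, 0.0001, 1.4919, -0.3711]}
case XYZ -0.118 -0.0918 0.2877
-0.1 0.319 37
-0.08 0.215 16
-0.06 0.218 54
-0.04 0.208 46
-0.02 0.198 55
0.0 0.188 49
0.02 0.178 49
0.04 0.168 52
0.06 0.158 51
0.08 0.148 44
0.1 0.138 46
```

Emit:
arm_command:
  increments:
    - {"fingers": 0,"tx": 0,"ty": 0,"tz": 1.6,"twist": 0}
    - {"fingers": 0,"tx": 0,"ty": 0,"tz": 3.2,"twist": 0}
    - {"fingers": 0,"tx": 0,"ty": 0,"tz": 4.2,"twist": 0}
    - {"fingers": 0,"tx": 0,"ty": 0,"tz": 4.2,"twist": 0}

```text
t: 4.78
tool_pos: [0.3319, -0.1982, 0.1781]
orientation: [-0.003, 0.855, 0.519, -0.0]
contact_force: [-0.5, -0.5, 0.8]
grip_width: 0.007
grip_force: 0.0
```

Emit:
arm_command:
  increments:
    - {"fingers": 0,"tx": 0,"ty": 0.8,"tz": 0,"twist": 0}
    - {"fingers": 0,"tx": 0,"ty": 1.1,"tz": -0.45,"twist": 0}
    - {"fingers": 0,"tx": 0,"ty": 1.4,"tz": -0.9,"twist": 0}
    - {"fingers": 0,"tx": 0,"ty": 1.9,"tz": -1.55,"twist": 0}
    - {"fingers": 0,"tx": 0,"ty": 2.45,"tz": -2.15,"twist": 0}

```text
t: 5.2
tool_pos: [0.3867, -0.2271, 0.2369]
orientation: [-0.001, 0.855, 0.519, -0.0]
contact_force: [-5.1, 1.6, -3.0]
grip_width: 0.003
grip_force: 2.4
```

Run:
```python
from h import *
st(); incase()
c,X,Y,Z=lidangle(); m=Y>0
for a in np.arange(-.1,.12,.02):
    q=m&(abs(X-a)<.005)
    if q.any(): print(round(a,2),np.median(Z[q]).round(3),q.sum())
```

```text
{'t': 5.2, 'tool_pos': [0.3867, -0.2271, 0.2369], 'orientation': [-0.0008, 0.8549, 0.5187, -0.0003], 'contact_force': [-5.1223, 1.5734, -3.0018], 'grip_width': 0.0027, 'grip_force': 2.4135, 'joints': [-0.7961, 0.2045, 1.5614, -0.0002, 1.3773, -0.316]}
case XYZ -0.055 -0.0893 0.2369
-0.1 0.123 11
0.0 0.248 23
0.02 0.227 14
0.08 0.165 27
0.1 0.145 23
```

Working (lid ≈0.8). Continue the arc.

Emit:
arm_command:
  increments:
    - {"fingers": 0,"tx": 0,"ty": 0.6,"tz": -0.5,"twist": 0}
    - {"fingers": 0,"tx": 0,"ty": 1.2,"tz": -1.0,"twist": 0}
    - {"fingers": 0,"tx": 0,"ty": 1.9,"tz": -1.4,"twist": 0}
    - {"fingers": 0,"tx": 0,"ty": 2.65,"tz": -1.7,"twist": 0}
    - {"fingers": 0,"tx": 0,"ty": 3.4,"tz": -1.95,"twist": 0}

```text
t: 5.67
tool_pos: [0.4625, -0.267, 0.2866]
orientation: [0.001, 0.855, 0.519, 0.0]
contact_force: [-6.0, 0.4, 3.0]
grip_width: 0.005
grip_force: 3.1
```

Emit:
arm_command:
  increments:
    - {"fingers": 0,"tx": 0,"ty": 0.8,"tz": -0.2,"twist": 0}
    - {"fingers": 0,"tx": 0,"ty": 1.6,"tz": -0.3,"twist": 0}
    - {"fingers": 0,"tx": 0,"ty": 2.4,"tz": -0.3,"twist": 0}
    - {"fingers": 0,"tx": 0,"ty": 2.9,"tz": -0.25,"twist": 0}
    - {"fingers": 0,"tx": 0,"ty": 3.3,"tz": -0.25,"twist": 0}

```text
t: 6.08
tool_pos: [0.5332, -0.3038, 0.2912]
orientation: [-0.003, 0.855, 0.518, -0.002]
contact_force: [-64.2, 29.4, 27.9]
grip_width: 0.004
grip_force: 36.5
```

Emit:
arm_command:
  increments:
    - {"fingers": 0,"tx": 0,"ty": 0.1,"tz": 0,"twist": 0}
    - {"fingers": 0,"tx": 0,"ty": 0.2,"tz": 0,"twist": 0}
    - {"fingers": 0,"tx": 0,"ty": 0.2,"tz": 0,"twist": 0}

```text
t: 6.33
tool_pos: [0.5329, -0.3037, 0.2915]
orientation: [-0.009, 0.855, 0.518, -0.006]
contact_force: [-45.7, 19.2, 11.0]
grip_width: 0.004
grip_force: 25.3
```

Run:
```python
from h import *
st(); incase()
```

```text
{'t': 6.3333, 'tool_pos': [0.5329, -0.3037, 0.2915], 'orientation': [-0.0086, 0.8553, 0.518, -0.0056], 'contact_force': [-45.6735, 19.1811, 10.9936], 'grip_width': 0.0038, 'grip_force': 25.2875, 'joints': [-0.7085, 0.4789, 0.9858, -0.0052, 1.6967, -0.2275]}
case XYZ 0.11 -0.089 0.2915
```

Lid is against its stop. Back off at once and go over to the modules, turning the tool so it closes along their short sides.

Emit:
arm_command:
  increments:
    - {"fingers": 0,"tx": 0,"ty": -1,"tz": 0,"twist": 0}
    - {"fingers": 0,"tx": 0,"ty": -2,"tz": 0,"twist": 0}
    - {"fingers": 0,"tx": 0,"ty": -2,"tz": -1,"twist": 0}
    - {"fingers": 0,"tx": 0,"ty": -2,"tz": -2,"twist": 0}
    - {"fingers": 0,"tx": 0,"ty": -2,"tz": -2,"twist": 0}

```text
t: 6.75
tool_pos: [0.496, -0.2844, 0.3463]
orientation: [0.005, 0.855, 0.519, 0.002]
contact_force: [1.0, -1.2, 1.4]
grip_width: 0.006
grip_force: 0.0
```

Emit:
arm_command:
  increments:
    - {"fingers": 0,"tx": 5.3,"ty": -3.7,"tz": 0,"twist": 0}
    - {"fingers": 0,"tx": 5.3,"ty": -3.7,"tz": 0,"twist": 0}
    - {"fingers": 0,"tx": 5.3,"ty": -3.7,"tz": 0,"twist": 0}
    - {"fingers": 0,"tx": 5.3,"ty": -3.7,"tz": 0,"twist": 0}
    - {"fingers": 0,"tx": 5.3,"ty": -3.7,"tz": 0,"twist": 0}

```text
t: 7.17
tool_pos: [0.4738, -0.1188, 0.3421]
orientation: [0.001, 0.854, 0.521, 0.002]
contact_force: [0.7, -0.4, 0.4]
grip_width: 0.01
grip_force: 0.0
```

Emit:
arm_command:
  increments:
    - {"fingers": 0,"tx": 5.3,"ty": -3.7,"tz": 0,"twist": 0}
    - {"fingers": 0,"tx": 5.3,"ty": -3.7,"tz": 0,"twist": 0}
    - {"fingers": 0,"tx": 5.3,"ty": -3.7,"tz": 0,"twist": 0}
    - {"fingers": 0,"tx": 5.3,"ty": -3.7,"tz": 0,"twist": 0}
    - {"fingers": 0,"tx": 5.3,"ty": -3.7,"tz": 0,"twist": 0}

```text
t: 7.58
tool_pos: [0.4528, 0.041, 0.3414]
orientation: [0.0, 0.854, 0.521, 0.002]
contact_force: [0.7, 0.1, 0.2]
grip_width: 0.01
grip_force: 0.0
```

Emit:
arm_command:
  increments:
    - {"fingers": 0,"tx": 5.3,"ty": -3.7,"tz": 0,"twist": 0}
    - {"fingers": 0,"tx": 5.3,"ty": -3.7,"tz": 0,"twist": 0}
    - {"fingers": 0,"tx": 5.3,"ty": -3.7,"tz": 0,"twist": 0}
    - {"fingers": 0,"tx": 5.3,"ty": -3.7,"tz": 0,"twist": 0}
    - {"fingers": 0,"tx": 5.3,"ty": -3.7,"tz": 0,"twist": 0}

```text
t: 8.0
tool_pos: [0.4321, 0.201, 0.3407]
orientation: [-0.0, 0.854, 0.521, 0.001]
contact_force: [0.2, 0.5, -0.3]
grip_width: 0.005
grip_force: 0.0
```

Emit:
arm_command:
  increments:
    - {"fingers": 1,"tx": 0,"ty": 0,"tz": 0,"twist": -1.4}
    - {"fingers": 1,"tx": 0,"ty": 0,"tz": 0,"twist": -2.8}
    - {"fingers": 1,"tx": 0,"ty": 0,"tz": 0,"twist": -4.2}
    - {"fingers": 1,"tx": 0,"ty": 0,"tz": 0,"twist": -5.6}
    - {"fingers": 1,"tx": 0,"ty": 0,"tz": 0,"twist": -7}

```text
t: 8.42
tool_pos: [0.4336, 0.1959, 0.3406]
orientation: [0.001, 0.657, 0.753, 0.001]
contact_force: [-0.2, 0.1, 0.2]
grip_width: 0.357
grip_force: 0.0
```

Emit:
arm_command:
  increments:
    - {"fingers": 1,"tx": 0,"ty": 0,"tz": 0,"twist": -1.4}
    - {"fingers": 1,"tx": 0,"ty": 0,"tz": 0,"twist": -2.8}
    - {"fingers": 1,"tx": 0,"ty": 0,"tz": 0,"twist": -4.2}
    - {"fingers": 1,"tx": 0,"ty": 0,"tz": 0,"twist": -5.6}
    - {"fingers": 1,"tx": 0,"ty": 0,"tz": 0,"twist": -7}

```text
t: 8.83
tool_pos: [0.4336, 0.1958, 0.3406]
orientation: [0.001, 0.401, 0.916, 0.0]
contact_force: [-0.1, -0.2, -0.5]
grip_width: 0.737
grip_force: 0.0
```

Emit:
arm_command:
  increments:
    - {"fingers": 1,"tx": 0,"ty": 0,"tz": 0,"twist": -1.4}
    - {"fingers": 1,"tx": 0,"ty": 0,"tz": 0,"twist": -2.8}
    - {"fingers": 1,"tx": 0,"ty": 0,"tz": 0,"twist": -4.2}
    - {"fingers": 1,"tx": 0,"ty": 0,"tz": 0,"twist": -5.6}
    - {"fingers": 1,"tx": 0,"ty": 0,"tz": 0,"twist": -7}

```text
t: 9.25
tool_pos: [0.4336, 0.1958, 0.3406]
orientation: [0.001, 0.107, 0.994, 0.0]
contact_force: [-0.4, -0.5, -0.3]
grip_width: 1.0
grip_force: 0.0
```

Emit:
arm_command:
  increments:
    - {"fingers": 1,"tx": 0,"ty": 0,"tz": 0,"twist": -1.4}
    - {"fingers": 1,"tx": 0,"ty": 0,"tz": 0,"twist": -2.6}
    - {"fingers": 1,"tx": 0,"ty": 0,"tz": 0,"twist": -2.6}

```text
t: 9.5
tool_pos: [0.4335, 0.1958, 0.3406]
orientation: [0.001, -0.006, 1.0, 0.0]
contact_force: [0.0, -0.3, -0.1]
grip_width: 0.998
grip_force: 0.0
```

```bash
cat >> h.py <<'E'
def mods(c):
    W=cloud(c); Z=W[...,2]; px=c['pixels'].astype(int)
    m=((Z>.010)&(Z<.020)).astype(np.uint8); m=cv2.morphologyEx(m,cv2.MORPH_OPEN,np.ones((3,3)))
    k,l,s,ce=cv2.connectedComponentsWithStats(m); out=[]
    for i in range(1,k):
        if s[i,4]<500: continue
        p=W[l==i]; (x,y),(w,h),a=cv2.minAreaRect(p[:,:2].astype(np.float32)*1000)
        if w<h: w,h,a=h,w,a-90
        a=(a+90)%180-90
        print('px',ce[i].round(),'c',round(x/1000,4),round(y/1000,4),'wh',round(w),round(h),'yawlong',round(a,1),'rgb',px[l==i].mean(0).round(),'box',s[i,:4])
E
python3 - <<'E'
from h import *
st(); c=snap('wrist'); mods(c); save(c,'w2.png',k=1.3)
c,X,Y,Z=lidangle()
m=(X>.05)&(Z>.15); 
for a in np.arange(.16,.33,.03):
    q=m&(abs(Z-a)<.006)
    if q.any(): print('lid z',round(a,2),'x',np.median(X[q]).round(3),q.sum())
E
```

```text
{'t': 9.5, 'tool_pos': [0.4335, 0.1958, 0.3406], 'orientation': [0.0008, -0.0056, 1.0, 0.0001], 'contact_force': [0.0106, -0.3143, -0.0827], 'grip_width': 0.9977, 'grip_force': 0.0, 'joints': [0.1747, 0.1895, 1.2799, 0.0, 1.6706, -1.4072]}
px [481.  39.] c 0.2366 0.5582 wh 97 71 yawlong 6.1 rgb [13. 12. 12.] box [466   0  46  70]
px [267.  66.] c 0.2882 0.2114 wh 84 68 yawlong 38.5 rgb [77. 43. 90.] box [236  31  64  71]
px [237. 156.] c 0.4334 0.1608 wh 84 67 yawlong 0.6 rgb [101. 100.  98.] box [217 133  40  49]
px [327. 163.] c 0.4414 0.3194 wh 84 68 yawlong -8.0 rgb [117. 112. 107.] box [304 137  48  52]
px [411. 196.] c 0.5017 0.4756 wh 84 70 yawlong -10.8 rgb [116. 113. 107.] box [386 172  51  50]
px [237. 235.] c 0.5822 0.1593 wh 85 68 yawlong 1.9 rgb [118. 119. 114.] box [218 215  38  42]
lid z 0.16 x 0.108 20
lid z 0.19 x 0.112 22
lid z 0.22 x 0.116 22
lid z 0.25 x 0.12 24
lid z 0.28 x 0.124 31
lid z 0.31 x 0.128 42
```

View pics/w2.png

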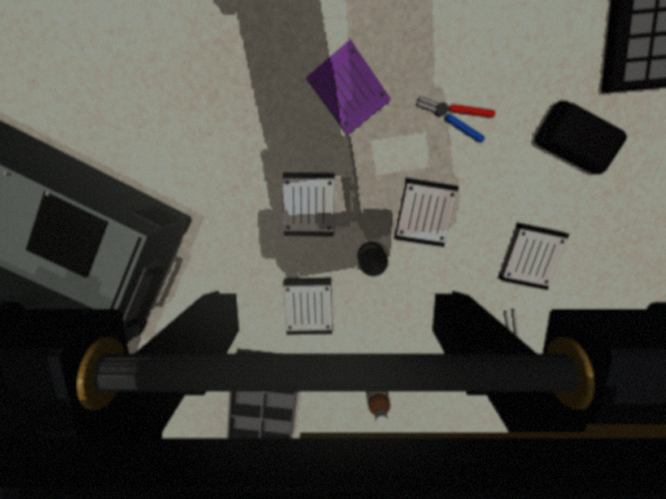

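The wrist view shows modules at (309,203), (427,210), (535,257), (307,307), the purple decoy at (348,87) to leave alone, reel at (373,258), and the open case with its black pad at (67,235). Picking the first module at (0.433, 0.161).

Emit:
arm_command:
  increments:
    - {"fingers": 1,"tx": 0,"ty": -1.4,"tz": 1.6,"twist": 0}
    - {"fingers": 1,"tx": 0,"ty": -1.4,"tz": 3.2,"twist": 0}
    - {"fingers": 1,"tx": 0,"ty": -1.4,"tz": 4.8,"twist": 0}
    - {"fingers": 1,"tx": 0,"ty": -1.4,"tz": 6.4,"twist": 0}
    - {"fingers": 1,"tx": 0,"ty": -1.4,"tz": 8,"twist": 0}

```text
t: 10.02
tool_pos: [0.4332, 0.1609, 0.1413]
orientation: [0.001, -0.002, 1.0, 0.0]
contact_force: [1.6, 0.6, -0.1]
grip_width: 0.998
grip_force: 0.0
```

Emit:
arm_command:
  increments:
    - {"fingers": 1,"tx": 0,"ty": 0,"tz": 1.5,"twist": 0}
    - {"fingers": 1,"tx": 0,"ty": 0,"tz": 3,"twist": 0}
    - {"fingers": 1,"tx": 0,"ty": 0,"tz": 4,"twist": 0}
    - {"fingers": 1,"tx": 0,"ty": 0,"tz": 4.4,"twist": 0}
    - {"fingers": 1,"tx": 0,"ty": 0,"tz": 4.4,"twist": 0}

```text
t: 10.43
tool_pos: [0.4324, 0.161, 0.0305]
orientation: [-0.002, -0.002, 1.0, -0.0]
contact_force: [-0.3, -0.0, 0.5]
grip_width: 0.999
grip_force: 0.0
```

Run:
```python
from h import *
delta([.4334,.1608,.004],90.6); c=snap('wrist'); mods(c)
```

```text
delta txyz [-0.05 -0.01  1.06] yawY 90.27 twist -0.07
px [362.  27.] c 0.3233 0.2199 wh 80 39 yawlong 89.8 rgb [38. 16. 48.] box [292   0 156  82]
px [256. 217.] c 0.4269 0.1613 wh 72 68 yawlong 0.0 rgb [71. 67. 63.] box [200 165 113 107]
px [482. 208.] c 0.4158 0.3045 wh 41 40 yawlong 3.1 rgb [139. 133. 128.] box [445 175  67  62]
```

Emit:
arm_command:
  increments:
    - {"fingers": 1,"tx": -0.05,"ty": 0,"tz": 0.5,"twist": -0.1}
    - {"fingers": 1,"tx": -0.05,"ty": 0,"tz": 0.9,"twist": -0.1}
    - {"fingers": 1,"tx": -0.05,"ty": 0,"tz": 1.04,"twist": -0.1}
    - {"fingers": 1,"tx": -0.05,"ty": 0,"tz": 1.04,"twist": -0.1}

```text
t: 10.82
tool_pos: [0.4346, 0.1613, 0.0069]
orientation: [0.0, -0.008, 1.0, 0.0]
contact_force: [-0.4, -0.5, -0.3]
grip_width: 0.999
grip_force: 0.0
```

Emit:
arm_command:
  increments:
    - {"fingers": 0.6,"tx": 0,"ty": 0,"tz": 0,"twist": 0}
    - {"fingers": 0.6,"tx": 0,"ty": 0,"tz": 0,"twist": 0}
    - {"fingers": 0.6,"tx": 0,"ty": 0,"tz": 0,"twist": 0}
    - {"fingers": 0.6,"tx": 0,"ty": 0,"tz": 0,"twist": 0}
    - {"fingers": 0.6,"tx": 0,"ty": 0,"tz": 0,"twist": 0}
  newtons: 30

```text
t: 11.23
tool_pos: [0.4346, 0.1614, 0.0071]
orientation: [0.001, -0.008, 1.0, 0.0]
contact_force: [-1.4, 0.3, 6.0]
grip_width: 0.767
grip_force: 30.0
```

Emit:
arm_command:
  increments:
    - {"fingers": 0.6,"tx": 0,"ty": 0,"tz": -1,"twist": 0}
    - {"fingers": 0.6,"tx": 0,"ty": 0,"tz": -2.5,"twist": 0}
    - {"fingers": 0.6,"tx": 0,"ty": 0,"tz": -4,"twist": 0}
    - {"fingers": 0.6,"tx": 0,"ty": 0,"tz": -5.5,"twist": 0}
    - {"fingers": 0.6,"tx": 0,"ty": 0,"tz": -7,"twist": 0}

```text
t: 11.65
tool_pos: [0.4335, 0.1613, 0.1834]
orientation: [-0.0, -0.008, 1.0, -0.0]
contact_force: [1.5, 0.2, -2.4]
grip_width: 0.766
grip_force: 30.0
```

Emit:
arm_command:
  increments:
    - {"fingers": 0.6,"tx": 0,"ty": -1.4,"tz": -0.5,"twist": 0}
    - {"fingers": 0.6,"tx": 0,"ty": -2.8,"tz": -1,"twist": 0}
    - {"fingers": 0.6,"tx": 0,"ty": -4.2,"tz": -1,"twist": 0}
    - {"fingers": 0.6,"tx": 0,"ty": -5.6,"tz": -1,"twist": 0}
    - {"fingers": 0.6,"tx": 0,"ty": -5.6,"tz": -1,"twist": 0}

```text
t: 12.07
tool_pos: [0.4367, 0.0169, 0.2066]
orientation: [0.0, -0.006, 1.0, -0.001]
contact_force: [0.3, 0.5, -1.3]
grip_width: 0.763
grip_force: 30.0
```

Emit:
arm_command:
  increments:
    - {"fingers": 0.6,"tx": -0.4,"ty": -1.4,"tz": 0,"twist": 1.3}
    - {"fingers": 0.6,"tx": -0.8,"ty": -2.8,"tz": 0,"twist": 2.6}
    - {"fingers": 0.6,"tx": -1.2,"ty": -4.2,"tz": 0,"twist": 3.9}
    - {"fingers": 0.6,"tx": -1.7,"ty": -5.6,"tz": 0,"twist": 5.1}
    - {"fingers": 0.6,"tx": -1.7,"ty": -6.7,"tz": 0,"twist": 5.6}

```text
t: 12.48
tool_pos: [0.4829, -0.1476, 0.2061]
orientation: [0.0, 0.237, 0.972, 0.0]
contact_force: [-0.2, 0.4, -2.7]
grip_width: 0.768
grip_force: 30.0
```

Run:
```python
from h import *
st(); delta([*C0,.013],62.25); incase(); c=snap('wrist'); save(c,'w3.png',k=1.2)
W=cloud(c); d=W[...,:2]-C0; X=d@ex;Y=d@ey;Z=W[...,2]
m=((Z>.0075)&(Z<.013)&(abs(X)<.09)&(abs(Y)<.13)); p=np.c_[X[m],Y[m]].astype(np.float32)*1000
print(len(p)); print(cv2.minAreaRect(p), np.percentile(p,[1,99],axis=0))
print(np.histogram(Z[(abs(X)<.09)&(abs(Y)<.13)&(Z<.03)],bins=np.arange(0,.03,.002)))
```

```text
{'t': 12.4833, 'tool_pos': [0.4829, -0.1476, 0.2061], 'orientation': [0.0002, 0.2368, 0.9716, 0.0], 'contact_force': [-0.2058, 0.4479, -2.7483], 'grip_width': 0.7681, 'grip_force': 29.9766, 'joints': [-0.5314, 0.3299, 1.4765, 0.0002, 1.3349, -1.6241]}
delta txyz [-0.27 -1.04  7.72] yawY 62.61 twist 0.07
case XYZ -0.0069 0.0259 0.2061
1865
((-35.904815673828125, -0.13595962524414062), (33.95070266723633, 87.593017578125), 0.4031842350959778) [[-52.73129578 -42.9457515 ]
 [-19.15168915  42.3587529 ]]
(array([  906, 11645,  1836,   208,  1510,   221,     1,     0,     0,
           0,     0,     0,     0,     0]), array([0.   , 0.002, 0.004, 0.006, 0.008, 0.01 , 0.012, 0.014, 0.016,
       0.018, 0.02 , 0.022, 0.024, 0.026, 0.028]))
```

View pics/w3.png

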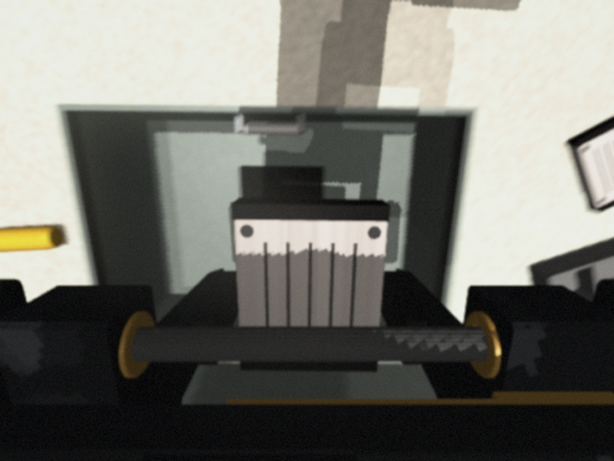

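The module is held square between the fingers at (310,260) with the pad visible below at (283,180), pad centre confirmed within 1 mm. Move over the centre, then lower.

Emit:
arm_command:
  increments:
    - {"fingers": 0.6,"tx": -0.3,"ty": -1.04,"tz": 0,"twist": 0.07}
    - {"fingers": 0.6,"tx": -0.3,"ty": -1.04,"tz": 0,"twist": 0.07}
    - {"fingers": 0.6,"tx": -0.3,"ty": -1.04,"tz": 1.5,"twist": 0.07}
    - {"fingers": 0.6,"tx": -0.3,"ty": -1.04,"tz": 3,"twist": 0.07}
    - {"fingers": 0.6,"tx": -0.3,"ty": -1.04,"tz": 3,"twist": 0.07}

```text
t: 12.95
tool_pos: [0.4739, -0.1696, 0.1262]
orientation: [-0.005, 0.237, 0.972, 0.002]
contact_force: [-0.3, 1.2, -3.2]
grip_width: 0.767
grip_force: 30.0
```

```bash
cat >> h.py <<'E'
def held():
    c=snap('wrist'); W=cloud(c); p=np.array(c['s']['tool_pos']); q=c['s']['orientation']
    M=R.from_quat([q[1],q[2],q[3],q[0]]).as_matrix(); L=(W-p)@M  # tool coords
    m=(abs(L[...,1])<.03)&(L[...,0]>.015)&(L[...,0]<.06)&(L[...,2]<.0)&(L[...,2]>-.02)
    x=L[...,0][m]; z=L[...,2][m]; print('held front edge tool x',np.percentile(x,[98,100]).round(4),'top z',np.median(z).round(4), 'n',m.sum())
    for yy in (-.025,0,.025):
        k=m&(abs(L[...,1]-yy)<.004); print(yy,L[...,0][k].max().round(4) if k.any() else None)
E
python3 - <<'E'
from h import *
st(); delta([*C0,.018],62.25); incase(); held()
E
```

```text
{'t': 12.95, 'tool_pos': [0.4739, -0.1696, 0.1262], 'orientation': [-0.0054, 0.2368, 0.9715, 0.002], 'contact_force': [-0.3478, 1.2023, -3.1903], 'grip_width': 0.767, 'grip_force': 29.9766, 'joints': [-0.5794, 0.4218, 1.5936, 0.0002, 1.1377, -1.6721]}
delta txyz [-0.24 -0.09  4.32] yawY 62.6 twist 0.07
case XYZ -0.0047 0.0022 0.1262
held front edge tool x [0.0443 0.0448] top z -0.0071 n 6275
-0.025 0.0448
0 0.0444
0.025 0.0442
```

Emit:
arm_command:
  increments:
    - {"fingers": 0.6,"tx": -0.15,"ty": 0,"tz": 1.5,"twist": 0}
    - {"fingers": 0.6,"tx": -0.15,"ty": 0,"tz": 3,"twist": 0}
    - {"fingers": 0.6,"tx": -0.15,"ty": 0,"tz": 3.5,"twist": 0}
    - {"fingers": 0.6,"tx": -0.15,"ty": 0,"tz": 3.5,"twist": 0}
    - {"fingers": 0.6,"tx": -0.15,"ty": 0,"tz": 3.5,"twist": 0}

```text
t: 13.42
tool_pos: [0.4811, -0.1739, 0.0457]
orientation: [0.001, 0.237, 0.972, -0.0]
contact_force: [-0.3, -0.6, -1.4]
grip_width: 0.765
grip_force: 30.0
```

Run:
```python
from h import *
st(); delta([*(C0+.002*ex),.018],62.25); incase()
```

```text
{'t': 13.4167, 'tool_pos': [0.4811, -0.1739, 0.0457], 'orientation': [0.0009, 0.2366, 0.9716, -0.0003], 'contact_force': [-0.3107, -0.5615, -1.3852], 'grip_width': 0.7655, 'grip_force': 29.9766, 'joints': [-0.5786, 0.5463, 1.6698, 0.0001, 0.9237, -1.6718]}
delta txyz [ 0.07 -0.07  1.11] yawY 62.63 twist 0.08
case XYZ 0.0037 0.0017 0.0457
```

Emit:
arm_command:
  increments:
    - {"fingers": 0.6,"tx": 0.07,"ty": -0.07,"tz": 0.5,"twist": 0.08}
    - {"fingers": 0.6,"tx": 0.07,"ty": -0.07,"tz": 0.9,"twist": 0.08}
    - {"fingers": 0.6,"tx": 0.07,"ty": -0.07,"tz": 1.1,"twist": 0.08}
    - {"fingers": 0.6,"tx": 0.07,"ty": -0.07,"tz": 1.14,"twist": 0.08}
    - {"fingers": 0.6,"tx": 0.07,"ty": -0.07,"tz": 1.14,"twist": 0.08}

```text
t: 13.83
tool_pos: [0.4786, -0.1749, 0.0171]
orientation: [0.001, 0.24, 0.971, -0.0]
contact_force: [-0.1, 0.3, 1.8]
grip_width: 0.771
grip_force: 3.0
```

Emit:
arm_command:
  increments:
    - {"fingers": 0.95,"tx": 0,"ty": 0,"tz": 0,"twist": 0}
    - {"fingers": 0.95,"tx": 0,"ty": 0,"tz": 0,"twist": 0}
    - {"fingers": 0.95,"tx": 0,"ty": 0,"tz": 0,"twist": 0}
    - {"fingers": 0.95,"tx": 0,"ty": 0,"tz": 0,"twist": 0}

```text
t: 14.17
tool_pos: [0.4777, -0.1745, 0.0158]
orientation: [0.0, 0.24, 0.971, -0.0]
contact_force: [-0.5, -0.4, -0.3]
grip_width: 0.95
grip_force: 0.0
```

Emit:
arm_command:
  increments:
    - {"fingers": 0.95,"tx": 0,"ty": 0,"tz": -1,"twist": 0}
    - {"fingers": 0.95,"tx": 0,"ty": 0,"tz": -2.5,"twist": 0}
    - {"fingers": 1,"tx": 0,"ty": 0,"tz": -4,"twist": 0}
    - {"fingers": 1,"tx": 0,"ty": 0,"tz": -5.5,"twist": 0}
    - {"fingers": 1,"tx": 0,"ty": 0,"tz": -7,"twist": 0}

```text
t: 14.58
tool_pos: [0.4772, -0.1742, 0.1925]
orientation: [-0.0, 0.24, 0.971, 0.0]
contact_force: [1.5, -0.4, 0.5]
grip_width: 0.998
grip_force: 0.0
```

Emit:
arm_command:
  increments:
    - {"fingers": 1,"tx": 0,"ty": 0,"tz": -1,"twist": 0}
    - {"fingers": 1,"tx": 0,"ty": 0,"tz": -1,"twist": 0}

```text
t: 14.75
tool_pos: [0.4791, -0.1753, 0.2208]
orientation: [0.005, 0.24, 0.971, -0.002]
contact_force: [0.8, 0.0, -0.1]
grip_width: 1.003
grip_force: 0.0
```

```bash
cat >> h.py <<'E'
def pile(h):
    # boundaries of top face in case coordinates (front part visible to wrist camera)
    for n in ('wrist','scene','side'):
        c=snap(n); W=cloud(c); d=W[...,:2]-C0; X=d@ex;Y=d@ey;Z=W[...,2]
        m=(abs(Z-h)<.004)&(abs(X)<.07)&(abs(Y)<.07)
        if m.sum()<50: print(n,'few',m.sum()); continue
        p=np.c_[X[m],Y[m]]*1000
        (a,b),(w,hh),t=cv2.minAreaRect(p.astype(np.float32)); print(n,m.sum(),'X',np.percentile(p[:,0],[.5,99.5]).round(1),'Y',np.percentile(p[:,1],[.5,99.5]).round(1),'rect',round(a,1),round(b,1),round(w,1),round(hh,1),round(t,1),'z',np.median(Z[m]).round(4))
E
python3 - <<'E'
from h import *
st(); incase(); pile(.025); delta([.4414,.3194,.22],82)
E
```

```text
{'t': 14.75, 'tool_pos': [0.4791, -0.1753, 0.2208], 'orientation': [0.0046, 0.2401, 0.9707, -0.0016], 'contact_force': [0.8312, 0.0257, -0.1443], 'grip_width': 1.0029, 'grip_force': 0.0, 'joints': [-0.5832, 0.3215, 1.4438, -0.0, 1.3666, -1.669]}
case XYZ 0.0026 -0.0004 0.2208
wrist 3468 X [-42.9  41.1] Y [-32.9  34.3] rect -0.6 0.9 68.1 84.8 89.9 z 0.0242
scene 89 X [-44.4  39.4] Y [-38.6  -4.4] rect -2.2 -21.0 35.0 83.4 87.0 z 0.026
side 373 X [-35.9  46. ] Y [-34.4  37.3] rect 5.4 1.6 75.3 81.8 89.0 z 0.027
delta txyz [10.48 16.8  -0.2 ] yawY 62.2 twist -3.96
```

First module is centred within 1 mm and square. Next, the module at (0.441, 0.319).

Emit:
arm_command:
  increments:
    - {"fingers": 1,"tx": 0.7,"ty": 1.12,"tz": 0,"twist": 0}
    - {"fingers": 1,"tx": 1.4,"ty": 2.24,"tz": 0,"twist": 0}
    - {"fingers": 1,"tx": 2.1,"ty": 3.36,"tz": 0,"twist": 0}
    - {"fingers": 1,"tx": 2.8,"ty": 4.5,"tz": 0,"twist": 0}
    - {"fingers": 1,"tx": 3.5,"ty": 5.6,"tz": 0,"twist": 0}

```text
t: 15.32
tool_pos: [0.4645, -0.0082, 0.2138]
orientation: [-0.002, 0.24, 0.971, 0.0]
contact_force: [0.5, 0.2, 0.5]
grip_width: 0.998
grip_force: 0.0
```

Emit:
arm_command:
  increments:
    - {"fingers": 1,"tx": 0.7,"ty": 1.12,"tz": 0,"twist": 0}
    - {"fingers": 1,"tx": 1.4,"ty": 2.24,"tz": 0,"twist": 0}
    - {"fingers": 1,"tx": 2.1,"ty": 3.36,"tz": 0,"twist": 0}
    - {"fingers": 1,"tx": 2.8,"ty": 4.5,"tz": 0,"twist": 0}
    - {"fingers": 1,"tx": 3.5,"ty": 5.6,"tz": 0,"twist": 0}

```text
t: 15.73
tool_pos: [0.4524, 0.1564, 0.2137]
orientation: [-0.002, 0.24, 0.971, -0.001]
contact_force: [-0.2, -0.3, -0.7]
grip_width: 1.002
grip_force: 0.0
```

Emit:
arm_command:
  increments:
    - {"fingers": 1,"tx": 0.7,"ty": 1.12,"tz": 0,"twist": -0.8}
    - {"fingers": 1,"tx": 1.4,"ty": 2.24,"tz": 0,"twist": -1.6}
    - {"fingers": 1,"tx": 2.1,"ty": 3.36,"tz": 0,"twist": -2.4}
    - {"fingers": 1,"tx": 2.8,"ty": 4.5,"tz": 0,"twist": -3.2}
    - {"fingers": 1,"tx": 3.5,"ty": 5.6,"tz": 0,"twist": -4}

```text
t: 16.15
tool_pos: [0.4404, 0.321, 0.2135]
orientation: [-0.002, 0.066, 0.998, -0.001]
contact_force: [0.4, 0.0, 1.1]
grip_width: 1.003
grip_force: 0.0
```

Emit:
arm_command:
  increments:
    - {"fingers": 1,"tx": 0,"ty": 0,"tz": 1,"twist": 0}
    - {"fingers": 1,"tx": 0,"ty": 0,"tz": 2,"twist": 0}
    - {"fingers": 1,"tx": 0,"ty": 0,"tz": 2,"twist": 0}
    - {"fingers": 1,"tx": 0,"ty": 0,"tz": 2,"twist": 0}

```text
t: 16.48
tool_pos: [0.4405, 0.3191, 0.1638]
orientation: [-0.002, 0.068, 0.998, -0.001]
contact_force: [0.6, 1.5, 0.4]
grip_width: 1.001
grip_force: 0.0
```

Run:
```python
from h import *
st(); c=snap('wrist'); mods(c); delta([.4414,.3194,.0045],82)
```

```text
{'t': 16.4833, 'tool_pos': [0.4405, 0.3191, 0.1638], 'orientation': [-0.0022, 0.068, 0.9977, -0.0011], 'contact_force': [0.6142, 1.5458, 0.436], 'grip_width': 1.0014, 'grip_force': 0.0, 'joints': [0.4092, 0.4384, 1.4339, -0.0, 1.2743, -1.0254]}
px [128.  47.] c 0.2887 0.2115 wh 86 68 yawlong 38.7 rgb [46. 26. 55.] box [ 73   0 110 105]
px [407.  71.] c 0.3566 0.4897 wh 111 48 yawlong 37.0 rgb [11. 10. 10.] box [375  18  92  88]
px [258. 182.] c 0.4422 0.3199 wh 85 68 yawlong -8.2 rgb [73. 70. 66.] box [227 145  63  75]
px [400. 213.] c 0.502 0.4759 wh 84 69 yawlong -11.3 rgb [124. 121. 116.] box [366 179  71  72]
px [156. 319.] c 0.601 0.1602 wh 69 49 yawlong -87.6 rgb [125. 120. 115.] box [129 301  54  36]
delta txyz [-0.01  0.01  6.43] yawY 82.18 twist 0.04
```

Emit:
arm_command:
  increments:
    - {"fingers": 1,"tx": -0.03,"ty": 0.03,"tz": 1.5,"twist": 0}
    - {"fingers": 1,"tx": -0.03,"ty": 0.03,"tz": 3,"twist": 0}
    - {"fingers": 1,"tx": -0.03,"ty": 0.03,"tz": 4.5,"twist": 0}
    - {"fingers": 1,"tx": -0.03,"ty": 0.03,"tz": 5.6,"twist": 0}
    - {"fingers": 1,"tx": -0.03,"ty": 0.03,"tz": 5.6,"twist": 0}

```text
t: 16.95
tool_pos: [0.4408, 0.319, 0.0221]
orientation: [-0.003, 0.069, 0.998, -0.002]
contact_force: [-0.4, -0.4, -0.0]
grip_width: 0.996
grip_force: 0.0
```

Emit:
arm_command:
  increments:
    - {"fingers": 1,"tx": 0,"ty": 0,"tz": 0.4,"twist": 0}
    - {"fingers": 1,"tx": 0,"ty": 0,"tz": 0.72,"twist": 0}
    - {"fingers": 1,"tx": 0,"ty": 0,"tz": 0.72,"twist": 0}

```text
t: 17.2
tool_pos: [0.4426, 0.3202, 0.0079]
orientation: [0.0, 0.068, 0.998, 0.0]
contact_force: [-1.8, -0.3, -1.0]
grip_width: 1.0
grip_force: 0.0
```

Emit:
arm_command:
  increments:
    - {"fingers": 0.6,"tx": 0,"ty": 0,"tz": 0,"twist": 0}
    - {"fingers": 0.6,"tx": 0,"ty": 0,"tz": 0,"twist": 0}
    - {"fingers": 0.6,"tx": 0,"ty": 0,"tz": 0,"twist": 0}
    - {"fingers": 0.6,"tx": 0,"ty": 0,"tz": 0,"twist": 0}
    - {"fingers": 0.6,"tx": 0,"ty": 0,"tz": 0,"twist": 0}
  newtons: 30

```text
t: 17.62
tool_pos: [0.4425, 0.3202, 0.0083]
orientation: [0.001, 0.068, 0.998, 0.0]
contact_force: [-1.2, -1.3, 6.4]
grip_width: 0.768
grip_force: 30.0
```

Emit:
arm_command:
  increments:
    - {"fingers": 0.6,"tx": 0,"ty": 0,"tz": -1,"twist": 0}
    - {"fingers": 0.6,"tx": 0,"ty": 0,"tz": -2.5,"twist": 0}
    - {"fingers": 0.6,"tx": 0,"ty": 0,"tz": -4,"twist": 0}
    - {"fingers": 0.6,"tx": 0,"ty": 0,"tz": -5.5,"twist": 0}
    - {"fingers": 0.6,"tx": 0,"ty": 0,"tz": -7,"twist": 0}

```text
t: 18.03
tool_pos: [0.4416, 0.32, 0.1843]
orientation: [-0.0, 0.068, 0.998, -0.0]
contact_force: [0.8, 1.3, -2.4]
grip_width: 0.766
grip_force: 30.0
```

Emit:
arm_command:
  increments:
    - {"fingers": 0.6,"tx": -0.27,"ty": -1.3,"tz": -0.6,"twist": 0}
    - {"fingers": 0.6,"tx": -0.54,"ty": -2.6,"tz": -1.1,"twist": 0}
    - {"fingers": 0.6,"tx": -0.8,"ty": -3.9,"tz": -1.1,"twist": 0}
    - {"fingers": 0.6,"tx": -1.1,"ty": -5.2,"tz": -1.1,"twist": 0}
    - {"fingers": 0.6,"tx": -1.36,"ty": -6.45,"tz": -1.1,"twist": 0}

```text
t: 18.45
tool_pos: [0.4535, 0.1543, 0.2101]
orientation: [0.0, 0.068, 0.998, 0.0]
contact_force: [0.4, 0.0, -1.9]
grip_width: 0.768
grip_force: 30.0
```

Emit:
arm_command:
  increments:
    - {"fingers": 0.6,"tx": -0.27,"ty": -1.3,"tz": 0,"twist": 0}
    - {"fingers": 0.6,"tx": -0.54,"ty": -2.6,"tz": 0,"twist": 0}
    - {"fingers": 0.6,"tx": -0.8,"ty": -3.9,"tz": 0,"twist": 0}
    - {"fingers": 0.6,"tx": -1.1,"ty": -5.2,"tz": 0,"twist": 0}
    - {"fingers": 0.6,"tx": -1.36,"ty": -6.45,"tz": 0,"twist": 0}

```text
t: 18.87
tool_pos: [0.4654, -0.0102, 0.21]
orientation: [-0.0, 0.068, 0.998, 0.0]
contact_force: [0.9, 0.6, -2.1]
grip_width: 0.764
grip_force: 30.0
```

Emit:
arm_command:
  increments:
    - {"fingers": 0.6,"tx": -0.27,"ty": -1.3,"tz": 0,"twist": 0.8}
    - {"fingers": 0.6,"tx": -0.54,"ty": -2.6,"tz": 0,"twist": 1.6}
    - {"fingers": 0.6,"tx": -0.8,"ty": -3.9,"tz": 0,"twist": 2.4}
    - {"fingers": 0.6,"tx": -1.1,"ty": -5.2,"tz": 0,"twist": 3.2}
    - {"fingers": 0.6,"tx": -1.36,"ty": -6.45,"tz": 0,"twist": 4}

```text
t: 19.28
tool_pos: [0.4772, -0.1746, 0.2099]
orientation: [-0.0, 0.242, 0.97, 0.0]
contact_force: [0.8, -0.2, -2.0]
grip_width: 0.768
grip_force: 30.0
```

Emit:
arm_command:
  increments:
    - {"fingers": 0.6,"tx": 0,"ty": 0,"tz": 0,"twist": 0}
    - {"fingers": 0.6,"tx": 0,"ty": 0,"tz": 0,"twist": 0}
    - {"fingers": 0.6,"tx": 0,"ty": 0,"tz": 0,"twist": 0}

```text
t: 19.53
tool_pos: [0.4772, -0.1722, 0.2097]
orientation: [-0.0, 0.24, 0.971, 0.0]
contact_force: [0.5, 0.1, -2.2]
grip_width: 0.768
grip_force: 30.0
```

Run:
```python
from h import *
st(); held(); incase(); delta([*C0,.033],62.25)
```

```text
{'t': 19.5333, 'tool_pos': [0.4772, -0.1722, 0.2097], 'orientation': [-0.0005, 0.2398, 0.9708, 0.0004], 'contact_force': [0.5012, 0.1127, -2.1832], 'grip_width': 0.7677, 'grip_force': 29.9991, 'joints': [-0.5803, 0.3311, 1.4633, 0.0004, 1.3483, -1.6667]}
held front edge tool x [0.0429 0.0432] top z -0.0059 n 5848
-0.025 0.0431
0 0.0431
0.025 0.043
case XYZ -0.0006 0.0018 0.2099
delta txyz [-0.03 -0.07  7.08] yawY 62.29 twist 0.01
```

Emit:
arm_command:
  increments:
    - {"fingers": 0.6,"tx": -0.03,"ty": -0.05,"tz": 1.5,"twist": 0}
    - {"fingers": 0.6,"tx": -0.03,"ty": -0.05,"tz": 3,"twist": 0}
    - {"fingers": 0.6,"tx": -0.03,"ty": -0.05,"tz": 4.5,"twist": 0}
    - {"fingers": 0.6,"tx": -0.03,"ty": -0.05,"tz": 6,"twist": 0}
    - {"fingers": 0.6,"tx": -0.03,"ty": -0.05,"tz": 6,"twist": 0}

```text
t: 20.0
tool_pos: [0.4749, -0.1714, 0.0549]
orientation: [-0.005, 0.239, 0.971, 0.002]
contact_force: [-1.4, 0.4, -3.2]
grip_width: 0.768
grip_force: 30.0
```

Emit:
arm_command:
  increments:
    - {"fingers": 0.6,"tx": 0,"ty": 0,"tz": 0,"twist": 0}
    - {"fingers": 0.6,"tx": 0,"ty": 0,"tz": 0.3,"twist": 0}
    - {"fingers": 0.6,"tx": 0,"ty": 0,"tz": 0.3,"twist": 0}
    - {"fingers": 0.6,"tx": 0,"ty": 0,"tz": 0.3,"twist": 0}

```text
t: 20.33
tool_pos: [0.4783, -0.1746, 0.054]
orientation: [0.001, 0.24, 0.971, -0.0]
contact_force: [0.4, -0.6, -1.1]
grip_width: 0.767
grip_force: 30.0
```

Run:
```python
from h import *
st(); incase(); delta([*C0,.033],62.25)
```

```text
{'t': 20.3333, 'tool_pos': [0.4783, -0.1746, 0.054], 'orientation': [0.0013, 0.24, 0.9708, -0.0004], 'contact_force': [0.4442, -0.6133, -1.0717], 'grip_width': 0.7671, 'grip_force': 29.999, 'joints': [-0.5829, 0.5299, 1.6692, 0.0, 0.9399, -1.669]}
case XYZ 0.0015 -0.0002 0.054
delta txyz [0.06 0.01 0.84] yawY 62.22 twist -0.01
```

Emit:
arm_command:
  increments:
    - {"fingers": 0.6,"tx": 0.05,"ty": 0.02,"tz": 0.3,"twist": 0}
    - {"fingers": 0.6,"tx": 0.05,"ty": 0.02,"tz": 0.6,"twist": 0}
    - {"fingers": 0.6,"tx": 0.05,"ty": 0.02,"tz": 0.8,"twist": 0}
    - {"fingers": 0.6,"tx": 0.05,"ty": 0.02,"tz": 0.86,"twist": 0}
    - {"fingers": 0.6,"tx": 0.05,"ty": 0.02,"tz": 0.86,"twist": 0}

```text
t: 20.75
tool_pos: [0.4769, -0.1735, 0.0322]
orientation: [0.001, 0.24, 0.971, -0.0]
contact_force: [-5.0, 3.5, 16.7]
grip_width: 0.766
grip_force: 30.0
```

Emit:
arm_command:
  increments:
    - {"fingers": 0.95,"tx": 0,"ty": 0,"tz": 0,"twist": 0}
    - {"fingers": 0.95,"tx": 0,"ty": 0,"tz": 0,"twist": 0}
    - {"fingers": 0.95,"tx": 0,"ty": 0,"tz": 0,"twist": 0}
    - {"fingers": 0.95,"tx": 0,"ty": 0,"tz": 0,"twist": 0}

```text
t: 21.08
tool_pos: [0.4767, -0.1734, 0.0307]
orientation: [-0.0, 0.24, 0.971, 0.0]
contact_force: [-0.7, 0.4, -0.5]
grip_width: 0.949
grip_force: 0.0
```

Emit:
arm_command:
  increments:
    - {"fingers": 0.95,"tx": 0,"ty": 0,"tz": -1,"twist": 0}
    - {"fingers": 0.95,"tx": 0,"ty": 0,"tz": -2.5,"twist": 0}
    - {"fingers": 1,"tx": 0,"ty": 0,"tz": -4,"twist": 0}
    - {"fingers": 1,"tx": 0,"ty": 0,"tz": -5.5,"twist": 0}
    - {"fingers": 1,"tx": 0,"ty": 0,"tz": -7,"twist": 0}

```text
t: 21.5
tool_pos: [0.4764, -0.1732, 0.2077]
orientation: [-0.0, 0.24, 0.971, 0.0]
contact_force: [0.1, 0.5, -0.9]
grip_width: 1.0
grip_force: 0.0
```

Emit:
arm_command:
  increments:
    - {"fingers": 1,"tx": 0,"ty": 0,"tz": -0.4,"twist": 0}
    - {"fingers": 1,"tx": 0,"ty": 0,"tz": -0.4,"twist": 0}

```text
t: 21.67
tool_pos: [0.4777, -0.1739, 0.2188]
orientation: [0.003, 0.24, 0.971, -0.001]
contact_force: [0.2, -0.2, 0.7]
grip_width: 1.004
grip_force: 0.0
```

Run:
```python
from h import *
st(); incase(); pile(.040); delta([.502,.4757,.22],79); delta([.5822,.1593,.22],91.9)
```

```text
{'t': 21.6667, 'tool_pos': [0.4777, -0.1739, 0.2188], 'orientation': [0.0029, 0.2402, 0.9707, -0.001], 'contact_force': [0.2435, -0.1932, 0.6742], 'grip_width': 1.0039, 'grip_force': 0.0, 'joints': [-0.5825, 0.3217, 1.4496, -0.0, 1.3642, -1.6682]}
case XYZ 0.0007 0.0001 0.2188
wrist 3774 X [-43.4  39.7] Y [-32.4  34.7] rect -1.7 1.1 83.6 67.9 0.0 z 0.0392
scene 148 X [-44.7  38.6] Y [-36.   15.8] rect -3.0 -10.8 52.7 84.4 88.2 z 0.0413
side 378 X [-38.9  45.1] Y [-34.4  34.7] rect 3.1 2.1 74.5 84.2 89.6 z 0.042
delta txyz [11.19 23.44 -0.19] yawY 62.2 twist -3.36
delta txyz [ 2.45 13.74 -0.21] yawY 62.2 twist -5.94
```

Emit:
arm_command:
  increments:
    - {"fingers": 1,"tx": 0.24,"ty": 1.37,"tz": 0,"twist": 0}
    - {"fingers": 1,"tx": 0.5,"ty": 2.75,"tz": 0,"twist": 0}
    - {"fingers": 1,"tx": 0.74,"ty": 4.1,"tz": 0,"twist": 0}
    - {"fingers": 1,"tx": 1,"ty": 5.5,"tz": 0,"twist": 0}
    - {"fingers": 1,"tx": 1.23,"ty": 6.87,"tz": 0,"twist": 0}

```text
t: 22.23
tool_pos: [0.5293, -0.0054, 0.214]
orientation: [-0.002, 0.24, 0.971, -0.0]
contact_force: [0.7, -0.6, -0.0]
grip_width: 0.998
grip_force: 0.0
```

Emit:
arm_command:
  increments:
    - {"fingers": 1,"tx": 0.24,"ty": 1.37,"tz": 0,"twist": -1.2}
    - {"fingers": 1,"tx": 0.5,"ty": 2.75,"tz": 0,"twist": -2.4}
    - {"fingers": 1,"tx": 0.74,"ty": 4.1,"tz": 0,"twist": -3.6}
    - {"fingers": 1,"tx": 1,"ty": 5.5,"tz": 0,"twist": -4.8}
    - {"fingers": 1,"tx": 1.23,"ty": 6.87,"tz": 0,"twist": -5.94}

```text
t: 22.65
tool_pos: [0.5823, 0.1609, 0.2137]
orientation: [-0.002, -0.019, 1.0, -0.0]
contact_force: [1.3, 0.2, 0.6]
grip_width: 0.999
grip_force: 0.0
```

Emit:
arm_command:
  increments:
    - {"fingers": 1,"tx": 0,"ty": 0,"tz": 1,"twist": 0}
    - {"fingers": 1,"tx": 0,"ty": 0,"tz": 2.2,"twist": 0}
    - {"fingers": 1,"tx": 0,"ty": 0,"tz": 2.2,"twist": 0}
    - {"fingers": 1,"tx": 0,"ty": 0,"tz": 2.2,"twist": 0}
    - {"fingers": 1,"tx": 0,"ty": 0,"tz": 2.2,"twist": 0}

```text
t: 23.07
tool_pos: [0.5829, 0.1588, 0.1615]
orientation: [0.0, -0.016, 1.0, -0.0]
contact_force: [0.2, -0.8, 0.6]
grip_width: 0.997
grip_force: 0.0
```

Run:
```python
from h import *
st(); c=snap('wrist'); mods(c); delta([.5822,.1593,.0045],91.9)
```

```text
{'t': 23.0667, 'tool_pos': [0.5829, 0.1588, 0.1615], 'orientation': [0.0001, -0.0163, 0.9999, -0.0], 'contact_force': [0.2357, -0.777, 0.5686], 'grip_width': 0.9969, 'grip_force': 0.0, 'joints': [0.0703, 0.5364, 1.2641, -0.0, 1.341, -1.5331]}
px [ 63. 130.] c 0.5408 -0.0481 wh 197 5 yawlong -27.8 rgb [23. 23. 21.] box [ 33  47  65 168]
px [257. 180.] c 0.5827 0.1593 wh 83 68 yawlong 1.8 rgb [81. 78. 74.] box [225 144  64  74]
delta txyz [0.05 0.02 6.31] yawY 91.86 twist -0.01
```

Emit:
arm_command:
  increments:
    - {"fingers": 1,"tx": 0,"ty": 0.02,"tz": 1.5,"twist": 0}
    - {"fingers": 1,"tx": 0,"ty": 0.02,"tz": 3,"twist": 0}
    - {"fingers": 1,"tx": 0,"ty": 0.02,"tz": 4.5,"twist": 0}
    - {"fingers": 1,"tx": 0,"ty": 0.02,"tz": 5.5,"twist": 0}
    - {"fingers": 1,"tx": 0,"ty": 0.02,"tz": 5.5,"twist": 0}

```text
t: 23.53
tool_pos: [0.5808, 0.159, 0.02]
orientation: [-0.003, -0.016, 1.0, -0.0]
contact_force: [-0.4, -0.8, -1.8]
grip_width: 0.993
grip_force: 0.0
```

Emit:
arm_command:
  increments:
    - {"fingers": 1,"tx": 0,"ty": 0,"tz": 0.4,"twist": 0}
    - {"fingers": 1,"tx": 0,"ty": 0,"tz": 0.7,"twist": 0}
    - {"fingers": 1,"tx": 0,"ty": 0,"tz": 0.7,"twist": 0}

```text
t: 23.78
tool_pos: [0.583, 0.1596, 0.0064]
orientation: [0.001, -0.017, 1.0, 0.0]
contact_force: [-0.5, -0.5, -0.2]
grip_width: 1.0
grip_force: 0.0
```

Emit:
arm_command:
  increments:
    - {"fingers": 0.6,"tx": 0,"ty": 0,"tz": 0,"twist": 0}
    - {"fingers": 0.6,"tx": 0,"ty": 0,"tz": 0,"twist": 0}
    - {"fingers": 0.6,"tx": 0,"ty": 0,"tz": 0,"twist": 0}
    - {"fingers": 0.6,"tx": 0,"ty": 0,"tz": 0,"twist": 0}
    - {"fingers": 0.6,"tx": 0,"ty": 0,"tz": 0,"twist": 0}
  newtons: 30

```text
t: 24.2
tool_pos: [0.583, 0.1596, 0.0069]
orientation: [0.001, -0.017, 1.0, -0.0]
contact_force: [-1.8, -0.0, 6.3]
grip_width: 0.771
grip_force: 30.0
```

Emit:
arm_command:
  increments:
    - {"fingers": 0.6,"tx": 0,"ty": 0,"tz": -1,"twist": 0}
    - {"fingers": 0.6,"tx": 0,"ty": 0,"tz": -2.5,"twist": 0}
    - {"fingers": 0.6,"tx": 0,"ty": 0,"tz": -4,"twist": 0}
    - {"fingers": 0.6,"tx": 0,"ty": 0,"tz": -5.5,"twist": 0}
    - {"fingers": 0.6,"tx": 0,"ty": 0,"tz": -7,"twist": 0}

```text
t: 24.62
tool_pos: [0.5819, 0.1597, 0.1826]
orientation: [-0.0, -0.017, 1.0, 0.0]
contact_force: [0.0, -0.4, -2.2]
grip_width: 0.769
grip_force: 30.0
```

Emit:
arm_command:
  increments:
    - {"fingers": 0.6,"tx": 0.46,"ty": -1.32,"tz": -0.6,"twist": 0}
    - {"fingers": 0.6,"tx": 0.93,"ty": -2.64,"tz": -1.1,"twist": 0}
    - {"fingers": 0.6,"tx": 1.4,"ty": -3.95,"tz": -1.1,"twist": 0}
    - {"fingers": 0.6,"tx": 1.86,"ty": -5.27,"tz": -1.1,"twist": 0}
    - {"fingers": 0.6,"tx": 2.33,"ty": -6.59,"tz": -1.1,"twist": 0}

```text
t: 25.03
tool_pos: [0.5288, -0.0081, 0.2085]
orientation: [-0.0, -0.017, 1.0, 0.0]
contact_force: [0.2, -0.6, -1.5]
grip_width: 0.766
grip_force: 30.0
```

Emit:
arm_command:
  increments:
    - {"fingers": 0.6,"tx": 0.46,"ty": -1.32,"tz": 0,"twist": 1.2}
    - {"fingers": 0.6,"tx": 0.93,"ty": -2.64,"tz": 0,"twist": 2.4}
    - {"fingers": 0.6,"tx": 1.4,"ty": -3.95,"tz": 0,"twist": 3.6}
    - {"fingers": 0.6,"tx": 1.86,"ty": -5.27,"tz": 0,"twist": 4.8}
    - {"fingers": 0.6,"tx": 2.33,"ty": -6.59,"tz": 0,"twist": 5.92}

```text
t: 25.45
tool_pos: [0.4761, -0.1748, 0.2084]
orientation: [-0.0, 0.242, 0.97, 0.0]
contact_force: [1.2, -0.1, -2.2]
grip_width: 0.765
grip_force: 30.0
```

Emit:
arm_command:
  increments:
    - {"fingers": 0.6,"tx": 0,"ty": 0,"tz": 0,"twist": 0}
    - {"fingers": 0.6,"tx": 0,"ty": 0,"tz": 0,"twist": 0}
    - {"fingers": 0.6,"tx": 0,"ty": 0,"tz": 0,"twist": 0}

```text
t: 25.7
tool_pos: [0.477, -0.173, 0.2083]
orientation: [-0.0, 0.239, 0.971, 0.0]
contact_force: [0.1, -0.8, -2.1]
grip_width: 0.77
grip_force: 30.0
```

Run:
```python
from h import *
st(); held(); incase(); delta([*C0,.047],62.25)
```

```text
{'t': 25.7, 'tool_pos': [0.477, -0.173, 0.2083], 'orientation': [-0.0003, 0.239, 0.971, 0.0003], 'contact_force': [0.0795, -0.7524, -2.1173], 'grip_width': 0.7701, 'grip_force': 29.9997, 'joints': [-0.5819, 0.3322, 1.466, 0.0004, 1.3441, -1.6701]}
held front edge tool x [0.0428 0.0432] top z -0.0074 n 5996
-0.025 0.0432
0 0.043
0.025 0.043
case XYZ -0.0004 0.0011 0.2084
delta txyz [-0.02 -0.04  6.46] yawY 62.4 twist 0.03
```

Emit:
arm_command:
  increments:
    - {"fingers": 0.6,"tx": 0.03,"ty": -0.03,"tz": 1.5,"twist": 0.03}
    - {"fingers": 0.6,"tx": 0.03,"ty": -0.03,"tz": 3,"twist": 0.03}
    - {"fingers": 0.6,"tx": 0.03,"ty": -0.03,"tz": 4.5,"twist": 0.03}
    - {"fingers": 0.6,"tx": 0.03,"ty": -0.03,"tz": 5.8,"twist": 0.03}
    - {"fingers": 0.6,"tx": 0.03,"ty": -0.03,"tz": 5.8,"twist": 0.03}

```text
t: 26.17
tool_pos: [0.4739, -0.171, 0.0587]
orientation: [-0.005, 0.239, 0.971, 0.002]
contact_force: [-1.4, 1.6, -2.2]
grip_width: 0.766
grip_force: 30.0
```

Emit:
arm_command:
  increments:
    - {"fingers": 0.6,"tx": 0,"ty": 0,"tz": 0,"twist": 0}
    - {"fingers": 0.6,"tx": 0,"ty": 0,"tz": 0,"twist": 0}
    - {"fingers": 0.6,"tx": 0,"ty": 0,"tz": 0,"twist": 0}
    - {"fingers": 0.6,"tx": 0,"ty": 0,"tz": 0,"twist": 0}

```text
t: 26.5
tool_pos: [0.4769, -0.1741, 0.0653]
orientation: [0.002, 0.24, 0.971, -0.001]
contact_force: [-0.8, 0.8, -1.9]
grip_width: 0.77
grip_force: 30.0
```

Run:
```python
from h import *
st(); incase(); delta([*C0,.047],62.25)
```

```text
{'t': 26.5, 'tool_pos': [0.4769, -0.1741, 0.0653], 'orientation': [0.0017, 0.2404, 0.9707, -0.0006], 'contact_force': [-0.7913, 0.8014, -1.8519], 'grip_width': 0.77, 'grip_force': 29.9995, 'joints': [-0.5837, 0.5099, 1.6627, 0.0, 0.9655, -1.6689]}
case XYZ 0.0001 -0.0004 0.0653
delta txyz [0.01 0.02 0.73] yawY 62.18 twist -0.01
```

Emit:
arm_command:
  increments:
    - {"fingers": 0.6,"tx": 0,"ty": 0.02,"tz": 0.3,"twist": 0}
    - {"fingers": 0.6,"tx": 0,"ty": 0.02,"tz": 0.55,"twist": 0}
    - {"fingers": 0.6,"tx": 0,"ty": 0.02,"tz": 0.7,"twist": 0}
    - {"fingers": 0.6,"tx": 0,"ty": 0.02,"tz": 0.74,"twist": 0}
    - {"fingers": 0.6,"tx": 0,"ty": 0.02,"tz": 0.74,"twist": 0}

```text
t: 26.92
tool_pos: [0.4764, -0.1735, 0.0462]
orientation: [0.001, 0.241, 0.971, -0.0]
contact_force: [-4.2, 3.8, 17.5]
grip_width: 0.766
grip_force: 30.0
```

Emit:
arm_command:
  increments:
    - {"fingers": 0.95,"tx": 0,"ty": 0,"tz": 0,"twist": 0}
    - {"fingers": 0.95,"tx": 0,"ty": 0,"tz": 0,"twist": 0}
    - {"fingers": 0.95,"tx": 0,"ty": 0,"tz": 0,"twist": 0}
    - {"fingers": 0.95,"tx": 0,"ty": 0,"tz": 0,"twist": 0}

```text
t: 27.25
tool_pos: [0.4762, -0.1734, 0.0447]
orientation: [-0.0, 0.241, 0.971, 0.0]
contact_force: [-0.3, 0.4, 0.2]
grip_width: 0.953
grip_force: 0.0
```

Emit:
arm_command:
  increments:
    - {"fingers": 0.95,"tx": 0,"ty": 0,"tz": -1,"twist": 0}
    - {"fingers": 0.95,"tx": 0,"ty": 0,"tz": -2.5,"twist": 0}
    - {"fingers": 1,"tx": 0,"ty": 0,"tz": -4,"twist": 0}
    - {"fingers": 1,"tx": 0,"ty": 0,"tz": -5.5,"twist": 0}
    - {"fingers": 1,"tx": 0,"ty": 0,"tz": -7,"twist": 0}

```text
t: 27.67
tool_pos: [0.4759, -0.1732, 0.2217]
orientation: [-0.0, 0.241, 0.971, 0.0]
contact_force: [0.7, 0.3, -0.9]
grip_width: 1.001
grip_force: 0.0
```

Emit:
arm_command:
  increments:
    - {"fingers": 1,"tx": 0,"ty": 0,"tz": 0,"twist": 0}
    - {"fingers": 1,"tx": 0,"ty": 0,"tz": 0,"twist": 0}

```text
t: 27.83
tool_pos: [0.4767, -0.1737, 0.2213]
orientation: [0.002, 0.241, 0.971, -0.001]
contact_force: [0.5, -0.4, -1.1]
grip_width: 1.006
grip_force: 0.0
```

Run:
```python
from h import *
st(); incase(); pile(.055); delta([.502,.4757,.22],79)
```

```text
{'t': 27.8333, 'tool_pos': [0.4767, -0.1737, 0.2213], 'orientation': [0.0017, 0.2406, 0.9706, -0.0006], 'contact_force': [0.4594, -0.368, -1.1264], 'grip_width': 1.0056, 'grip_force': 0.0, 'joints': [-0.5831, 0.3188, 1.4463, 0.0, 1.3728, -1.6679]}
case XYZ -0.0003 -0.0001 0.2213
wrist 4030 X [-43.6  39.1] Y [-32.6  34.4] rect -2.0 0.9 83.3 67.9 0.0 z 0.0542
scene 218 X [-44.7  38.2] Y [-36.4  35.3] rect -3.0 -0.1 83.4 75.5 0.1 z 0.056
side 368 X [-39.3  44.2] Y [-35.5  35. ] rect 2.6 -0.8 72.3 84.4 88.6 z 0.057
delta txyz [ 1.120e+01  2.344e+01 -2.000e-02] yawY 62.15 twist -3.37
```

Third module also aligned. Now the last one at (0.502, 0.476).

Emit:
arm_command:
  increments:
    - {"fingers": 1,"tx": 0.56,"ty": 1.17,"tz": 0,"twist": 0}
    - {"fingers": 1,"tx": 1.12,"ty": 2.34,"tz": 0,"twist": 0}
    - {"fingers": 1,"tx": 1.68,"ty": 3.52,"tz": 0,"twist": 0}
    - {"fingers": 1,"tx": 2.24,"ty": 4.69,"tz": 0,"twist": 0}
    - {"fingers": 1,"tx": 2.8,"ty": 5.86,"tz": 0,"twist": 0}

```text
t: 28.4
tool_pos: [0.4821, -0.0097, 0.2184]
orientation: [-0.002, 0.241, 0.971, 0.0]
contact_force: [0.5, -0.3, -1.0]
grip_width: 1.003
grip_force: 0.0
```

Emit:
arm_command:
  increments:
    - {"fingers": 1,"tx": 0.56,"ty": 1.17,"tz": 0,"twist": 0}
    - {"fingers": 1,"tx": 1.12,"ty": 2.34,"tz": 0,"twist": 0}
    - {"fingers": 1,"tx": 1.68,"ty": 3.52,"tz": 0,"twist": 0}
    - {"fingers": 1,"tx": 2.24,"ty": 4.69,"tz": 0,"twist": 0}
    - {"fingers": 1,"tx": 2.8,"ty": 5.86,"tz": 0,"twist": 0}

```text
t: 28.82
tool_pos: [0.4887, 0.1526, 0.2184]
orientation: [-0.001, 0.241, 0.971, -0.0]
contact_force: [1.0, 0.8, -0.1]
grip_width: 1.003
grip_force: 0.0
```

Emit:
arm_command:
  increments:
    - {"fingers": 1,"tx": 0.56,"ty": 1.17,"tz": 0,"twist": 0}
    - {"fingers": 1,"tx": 1.12,"ty": 2.34,"tz": 0,"twist": 0}
    - {"fingers": 1,"tx": 1.68,"ty": 3.52,"tz": 0,"twist": 0}
    - {"fingers": 1,"tx": 2.24,"ty": 4.69,"tz": 0,"twist": 0}
    - {"fingers": 1,"tx": 2.8,"ty": 5.86,"tz": 0,"twist": 0}

```text
t: 29.23
tool_pos: [0.4953, 0.3148, 0.2181]
orientation: [-0.001, 0.241, 0.971, -0.001]
contact_force: [1.3, 1.0, 0.5]
grip_width: 0.999
grip_force: 0.0
```

Emit:
arm_command:
  increments:
    - {"fingers": 1,"tx": 0.56,"ty": 1.17,"tz": 0,"twist": -0.7}
    - {"fingers": 1,"tx": 1.12,"ty": 2.34,"tz": 0,"twist": -1.4}
    - {"fingers": 1,"tx": 1.68,"ty": 3.52,"tz": 0,"twist": -2.1}
    - {"fingers": 1,"tx": 2.24,"ty": 4.69,"tz": 0,"twist": -2.8}
    - {"fingers": 1,"tx": 2.8,"ty": 5.86,"tz": 0,"twist": -3.37}

```text
t: 29.65
tool_pos: [0.5019, 0.4769, 0.2177]
orientation: [-0.001, 0.094, 0.996, -0.001]
contact_force: [0.5, -0.0, 0.2]
grip_width: 0.996
grip_force: 0.0
```

Emit:
arm_command:
  increments:
    - {"fingers": 1,"tx": 0,"ty": 0,"tz": 1,"twist": 0}
    - {"fingers": 1,"tx": 0,"ty": 0,"tz": 2.3,"twist": 0}
    - {"fingers": 1,"tx": 0,"ty": 0,"tz": 2.3,"twist": 0}
    - {"fingers": 1,"tx": 0,"ty": 0,"tz": 2.3,"twist": 0}
    - {"fingers": 1,"tx": 0,"ty": 0,"tz": 2.3,"twist": 0}

```text
t: 30.07
tool_pos: [0.5029, 0.4755, 0.1633]
orientation: [0.0, 0.096, 0.995, 0.0]
contact_force: [1.1, -1.4, 0.3]
grip_width: 1.001
grip_force: 0.0
```

Run:
```python
from h import *
st(); c=snap('wrist'); mods(c); delta([.502,.4757,.0065],79)
```

```text
{'t': 30.0667, 'tool_pos': [0.5029, 0.4755, 0.1633], 'orientation': [0.0002, 0.0961, 0.9954, 0.0002], 'contact_force': [1.0967, -1.3733, 0.2759], 'grip_width': 1.0012, 'grip_force': 0.0, 'joints': [0.5867, 0.6875, 0.9664, 0.0, 1.4871, -0.7916]}
px [252.  44.] c 0.3634 0.4995 wh 105 19 yawlong 63.0 rgb [9. 8. 8.] box [202  13 105  47]
px [257. 179.] c 0.5027 0.476 wh 85 68 yawlong -10.7 rgb [64. 61. 58.] box [225 143  64  75]
delta txyz [ 0.06 -0.01  6.3 ] yawY 78.97 twist -0.01
```

Emit:
arm_command:
  increments:
    - {"fingers": 1,"tx": 0,"ty": 0.02,"tz": 1.5,"twist": 0}
    - {"fingers": 1,"tx": 0,"ty": 0.02,"tz": 3,"twist": 0}
    - {"fingers": 1,"tx": 0,"ty": 0.02,"tz": 4.5,"twist": 0}
    - {"fingers": 1,"tx": 0,"ty": 0.02,"tz": 5.5,"twist": 0}
    - {"fingers": 1,"tx": 0,"ty": 0.02,"tz": 5.5,"twist": 0}

```text
t: 30.53
tool_pos: [0.5012, 0.4746, 0.021]
orientation: [-0.003, 0.096, 0.995, -0.002]
contact_force: [0.3, 0.0, -0.2]
grip_width: 0.999
grip_force: 0.0
```

Emit:
arm_command:
  increments:
    - {"fingers": 1,"tx": 0,"ty": 0,"tz": 0.4,"twist": 0}
    - {"fingers": 1,"tx": 0,"ty": 0,"tz": 0.74,"twist": 0}
    - {"fingers": 1,"tx": 0,"ty": 0,"tz": 0.74,"twist": 0}

```text
t: 30.78
tool_pos: [0.5029, 0.4761, 0.0069]
orientation: [0.0, 0.096, 0.995, 0.0]
contact_force: [-0.7, 0.6, -0.9]
grip_width: 0.998
grip_force: 0.0
```

Emit:
arm_command:
  increments:
    - {"fingers": 0.6,"tx": 0,"ty": 0,"tz": 0,"twist": 0}
    - {"fingers": 0.6,"tx": 0,"ty": 0,"tz": 0,"twist": 0}
    - {"fingers": 0.6,"tx": 0,"ty": 0,"tz": 0,"twist": 0}
    - {"fingers": 0.6,"tx": 0,"ty": 0,"tz": 0,"twist": 0}
    - {"fingers": 0.6,"tx": 0,"ty": 0,"tz": 0,"twist": 0}
  newtons: 30

```text
t: 31.2
tool_pos: [0.5029, 0.4762, 0.0075]
orientation: [0.001, 0.096, 0.995, 0.0]
contact_force: [-1.7, -0.2, 5.0]
grip_width: 0.766
grip_force: 30.0
```

Emit:
arm_command:
  increments:
    - {"fingers": 0.6,"tx": 0,"ty": 0,"tz": -1,"twist": 0}
    - {"fingers": 0.6,"tx": 0,"ty": 0,"tz": -2.5,"twist": 0}
    - {"fingers": 0.6,"tx": 0,"ty": 0,"tz": -4,"twist": 0}
    - {"fingers": 0.6,"tx": 0,"ty": 0,"tz": -5.5,"twist": 0}
    - {"fingers": 0.6,"tx": 0,"ty": 0,"tz": -7,"twist": 0}

```text
t: 31.62
tool_pos: [0.5021, 0.4758, 0.1829]
orientation: [-0.0, 0.096, 0.995, -0.0]
contact_force: [0.3, 0.5, -1.6]
grip_width: 0.767
grip_force: 30.0
```

Emit:
arm_command:
  increments:
    - {"fingers": 0.6,"tx": -0.2,"ty": -1.29,"tz": -0.6,"twist": 0}
    - {"fingers": 0.6,"tx": -0.4,"ty": -2.57,"tz": -1.1,"twist": 0}
    - {"fingers": 0.6,"tx": -0.6,"ty": -3.86,"tz": -1.1,"twist": 0}
    - {"fingers": 0.6,"tx": -0.8,"ty": -5.14,"tz": -1.1,"twist": 0}
    - {"fingers": 0.6,"tx": -0.99,"ty": -6.43,"tz": -1.1,"twist": 0}

```text
t: 32.03
tool_pos: [0.4956, 0.3121, 0.2089]
orientation: [-0.0, 0.096, 0.995, 0.0]
contact_force: [-0.2, -0.4, -1.9]
grip_width: 0.762
grip_force: 30.0
```

Emit:
arm_command:
  increments:
    - {"fingers": 0.6,"tx": -0.2,"ty": -1.29,"tz": 0,"twist": 0}
    - {"fingers": 0.6,"tx": -0.4,"ty": -2.57,"tz": 0,"twist": 0}
    - {"fingers": 0.6,"tx": -0.6,"ty": -3.86,"tz": 0,"twist": 0}
    - {"fingers": 0.6,"tx": -0.8,"ty": -5.14,"tz": 0,"twist": 0}
    - {"fingers": 0.6,"tx": -0.99,"ty": -6.43,"tz": 0,"twist": 0}

```text
t: 32.45
tool_pos: [0.4892, 0.1495, 0.2088]
orientation: [-0.0, 0.096, 0.995, 0.0]
contact_force: [1.4, -0.7, -3.1]
grip_width: 0.768
grip_force: 30.0
```

Emit:
arm_command:
  increments:
    - {"fingers": 0.6,"tx": -0.2,"ty": -1.29,"tz": 0,"twist": 0}
    - {"fingers": 0.6,"tx": -0.4,"ty": -2.57,"tz": 0,"twist": 0}
    - {"fingers": 0.6,"tx": -0.6,"ty": -3.86,"tz": 0,"twist": 0}
    - {"fingers": 0.6,"tx": -0.8,"ty": -5.14,"tz": 0,"twist": 0}
    - {"fingers": 0.6,"tx": -0.99,"ty": -6.43,"tz": 0,"twist": 0}

```text
t: 32.87
tool_pos: [0.4829, -0.013, 0.2089]
orientation: [-0.0, 0.096, 0.995, 0.0]
contact_force: [-0.3, 0.3, -2.9]
grip_width: 0.765
grip_force: 30.0
```

Emit:
arm_command:
  increments:
    - {"fingers": 0.6,"tx": -0.2,"ty": -1.29,"tz": 0,"twist": 0.7}
    - {"fingers": 0.6,"tx": -0.4,"ty": -2.57,"tz": 0,"twist": 1.4}
    - {"fingers": 0.6,"tx": -0.6,"ty": -3.86,"tz": 0,"twist": 2.1}
    - {"fingers": 0.6,"tx": -0.8,"ty": -5.14,"tz": 0,"twist": 2.8}
    - {"fingers": 0.6,"tx": -0.99,"ty": -6.43,"tz": 0,"twist": 3.36}

```text
t: 33.28
tool_pos: [0.4765, -0.1755, 0.2089]
orientation: [-0.0, 0.242, 0.97, 0.0]
contact_force: [0.7, -0.7, -2.5]
grip_width: 0.769
grip_force: 30.0
```

Emit:
arm_command:
  increments:
    - {"fingers": 0.6,"tx": 0,"ty": 0,"tz": 0,"twist": 0}
    - {"fingers": 0.6,"tx": 0,"ty": 0,"tz": 0,"twist": 0}
    - {"fingers": 0.6,"tx": 0,"ty": 0,"tz": 0,"twist": 0}

```text
t: 33.53
tool_pos: [0.4768, -0.1735, 0.2088]
orientation: [-0.0, 0.24, 0.971, 0.0]
contact_force: [-0.1, 0.2, -2.7]
grip_width: 0.766
grip_force: 30.0
```

Run:
```python
from h import *
st(); held(); incase(); delta([*C0,.062],62.25)
```

```text
{'t': 33.5333, 'tool_pos': [0.4768, -0.1735, 0.2088], 'orientation': [-0.0004, 0.2401, 0.9708, 0.0003], 'contact_force': [-0.0702, 0.1563, -2.7326], 'grip_width': 0.7663, 'grip_force': 29.9997, 'joints': [-0.5829, 0.332, 1.465, 0.0004, 1.3455, -1.6689]}
held front edge tool x [0.0427 0.0431] top z -0.0068 n 5885
-0.025 0.0429
0 0.0431
0.025 0.0428
case XYZ -0.0004 0.0005 0.2089
delta txyz [-0.02 -0.02  5.87] yawY 62.27 twist 0.0
```

Emit:
arm_command:
  increments:
    - {"fingers": 0.6,"tx": 0.02,"ty": 0,"tz": 1.5,"twist": 0}
    - {"fingers": 0.6,"tx": 0.02,"ty": 0,"tz": 3,"twist": 0}
    - {"fingers": 0.6,"tx": 0.02,"ty": 0,"tz": 4.5,"twist": 0}
    - {"fingers": 0.6,"tx": 0.02,"ty": 0,"tz": 5.1,"twist": 0}
    - {"fingers": 0.6,"tx": 0.02,"ty": 0,"tz": 5.1,"twist": 0}

```text
t: 34.0
tool_pos: [0.4752, -0.1716, 0.0785]
orientation: [-0.003, 0.239, 0.971, 0.001]
contact_force: [-0.2, 0.4, -1.8]
grip_width: 0.767
grip_force: 30.0
```

Emit:
arm_command:
  increments:
    - {"fingers": 0.6,"tx": 0,"ty": 0,"tz": 0,"twist": 0}
    - {"fingers": 0.6,"tx": 0,"ty": 0,"tz": 0,"twist": 0}
    - {"fingers": 0.6,"tx": 0,"ty": 0,"tz": 0,"twist": 0}
    - {"fingers": 0.6,"tx": 0,"ty": 0,"tz": 0,"twist": 0}

```text
t: 34.33
tool_pos: [0.4772, -0.174, 0.0828]
orientation: [0.001, 0.24, 0.971, -0.0]
contact_force: [-1.0, 0.4, -1.9]
grip_width: 0.761
grip_force: 30.0
```

Run:
```python
from h import *
st(); incase(); delta([*C0,.0625],62.25)
```

```text
{'t': 34.3333, 'tool_pos': [0.4772, -0.174, 0.0828], 'orientation': [0.0013, 0.24, 0.9708, -0.0005], 'contact_force': [-0.9526, 0.3687, -1.8521], 'grip_width': 0.7613, 'grip_force': 29.9996, 'joints': [-0.5831, 0.4839, 1.6429, 0.0, 1.012, -1.6691]}
case XYZ 0.0003 -0.0002 0.0828
delta txyz [0.01 0.01 0.81] yawY 62.22 twist -0.01
```

Emit:
arm_command:
  increments:
    - {"fingers": 0.6,"tx": 0,"ty": 0.01,"tz": 0.3,"twist": 0}
    - {"fingers": 0.6,"tx": 0,"ty": 0.01,"tz": 0.6,"twist": 0}
    - {"fingers": 0.6,"tx": 0,"ty": 0.01,"tz": 0.77,"twist": 0}
    - {"fingers": 0.6,"tx": 0,"ty": 0.01,"tz": 0.82,"twist": 0}
    - {"fingers": 0.6,"tx": 0,"ty": 0.01,"tz": 0.82,"twist": 0}

```text
t: 34.75
tool_pos: [0.4767, -0.1736, 0.0618]
orientation: [0.0, 0.24, 0.971, -0.0]
contact_force: [-5.2, 2.7, 14.5]
grip_width: 0.765
grip_force: 30.0
```

Emit:
arm_command:
  increments:
    - {"fingers": 0.95,"tx": 0,"ty": 0,"tz": 0,"twist": 0}
    - {"fingers": 0.95,"tx": 0,"ty": 0,"tz": 0,"twist": 0}
    - {"fingers": 0.95,"tx": 0,"ty": 0,"tz": 0,"twist": 0}
    - {"fingers": 0.95,"tx": 0,"ty": 0,"tz": 0,"twist": 0}

```text
t: 35.08
tool_pos: [0.4767, -0.1737, 0.0607]
orientation: [-0.0, 0.24, 0.971, 0.0]
contact_force: [0.2, 0.0, 0.5]
grip_width: 0.949
grip_force: 0.0
```

Emit:
arm_command:
  increments:
    - {"fingers": 0.95,"tx": 0,"ty": 0,"tz": -1,"twist": 0}
    - {"fingers": 0.95,"tx": 0,"ty": 0,"tz": -2.5,"twist": 0}
    - {"fingers": 1,"tx": 0,"ty": 0,"tz": -4,"twist": 0}
    - {"fingers": 1,"tx": 0,"ty": 0,"tz": -5.5,"twist": 0}
    - {"fingers": 1,"tx": 0,"ty": 0,"tz": -7,"twist": 0}

```text
t: 35.5
tool_pos: [0.4764, -0.1734, 0.2377]
orientation: [-0.0, 0.24, 0.971, 0.0]
contact_force: [1.1, 0.1, -0.6]
grip_width: 0.996
grip_force: 0.0
```

Emit:
arm_command:
  increments:
    - {"fingers": 1,"tx": 0,"ty": 0,"tz": 0,"twist": 0}
    - {"fingers": 1,"tx": 0,"ty": 0,"tz": 0,"twist": 0}

```text
t: 35.67
tool_pos: [0.4771, -0.1739, 0.2373]
orientation: [0.002, 0.24, 0.971, -0.001]
contact_force: [1.1, -0.2, -1.5]
grip_width: 0.999
grip_force: 0.0
```

Run:
```python
from h import *
st(); incase(); pile(.070); c=snap('wrist'); save(c,'w4.png')
c,X,Y,Z=lidangle()
for a in (.2,.3):
    q=(X>.05)&(abs(Z-a)<.006); print(a,np.median(X[q]))
```

```text
{'t': 35.6667, 'tool_pos': [0.4771, -0.1739, 0.2373], 'orientation': [0.0018, 0.2402, 0.9707, -0.0006], 'contact_force': [1.0763, -0.2159, -1.5182], 'grip_width': 0.9992, 'grip_force': 0.0, 'joints': [-0.583, 0.3063, 1.4164, -0.0, 1.4152, -1.6686]}
case XYZ 0.0002 -0.0001 0.2373
wrist 4011 X [-43.  40.] Y [-32.6  34.4] rect -1.3 0.9 68.1 83.6 90.0 z 0.0692
scene 230 X [-44.9  38.7] Y [-36.2  35.3] rect -3.3 -0.9 85.6 72.9 2.0 z 0.071
side 387 X [-37.1  45. ] Y [-34.5  36.8] rect 3.9 1.1 82.4 73.0 0.3 z 0.072
0.2 0.1135611691685953
0.3 0.12632723216473019
```

View pics/w4.png

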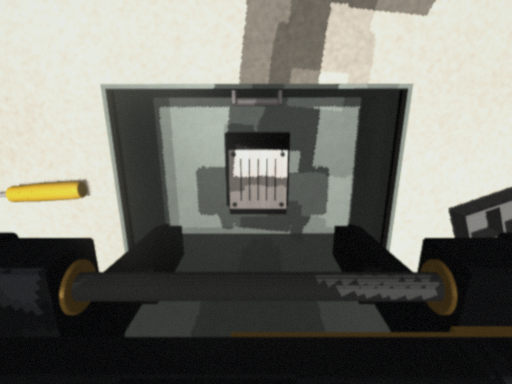

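The picture shows a neat four-module pile on the pad at (258,175). Lid still fully open. Now go up and over behind the lid.

Emit:
arm_command:
  increments:
    - {"fingers": 0,"tx": 0,"ty": 0,"tz": -1.3,"twist": 0}
    - {"fingers": 0,"tx": 0,"ty": 0,"tz": -2.6,"twist": 0}
    - {"fingers": 0,"tx": 0,"ty": 0,"tz": -3.9,"twist": 0}
    - {"fingers": 0,"tx": 0,"ty": 0,"tz": -5,"twist": 0}
    - {"fingers": 0,"tx": 0,"ty": 0,"tz": -5,"twist": 0}

```text
t: 36.33
tool_pos: [0.4776, -0.1742, 0.3652]
orientation: [0.004, 0.24, 0.971, -0.001]
contact_force: [0.9, -0.3, -0.7]
grip_width: 0.648
grip_force: 0.0
```

Emit:
arm_command:
  increments:
    - {"fingers": 0,"tx": -1.3,"ty": -0.8,"tz": 0,"twist": 0}
    - {"fingers": 0,"tx": -2.6,"ty": -1.6,"tz": 0,"twist": 0}
    - {"fingers": 0,"tx": -3.9,"ty": -2.4,"tz": 0,"twist": 0}
    - {"fingers": 0,"tx": -5.2,"ty": -3.2,"tz": 0,"twist": 0}
    - {"fingers": 0,"tx": -6.6,"ty": -4,"tz": 0,"twist": 0}

```text
t: 36.75
tool_pos: [0.5766, -0.3405, 0.3593]
orientation: [-0.001, 0.24, 0.971, 0.001]
contact_force: [0.1, -0.8, 0.3]
grip_width: 0.266
grip_force: 0.0
```

Emit:
arm_command:
  increments:
    - {"fingers": 0,"tx": 0,"ty": 0,"tz": 0,"twist": 0}
    - {"fingers": 0,"tx": 0,"ty": 0,"tz": 0,"twist": 0}
    - {"fingers": 0,"tx": 0,"ty": 0,"tz": 0,"twist": 0}

```text
t: 37.0
tool_pos: [0.576, -0.3388, 0.3596]
orientation: [-0.001, 0.24, 0.971, 0.001]
contact_force: [0.3, -0.1, -0.2]
grip_width: 0.043
grip_force: 0.0
```

Run:
```python
from h import *
st(); incase()
```

```text
{'t': 37.0, 'tool_pos': [0.576, -0.3388, 0.3596], 'orientation': [-0.001, 0.2402, 0.9707, 0.0006], 'contact_force': [0.259, -0.1068, -0.1555], 'grip_width': 0.0426, 'grip_force': 0.0, 'joints': [-0.7085, 0.5793, 0.6234, 0.0001, 1.9412, -1.7941]}
case XYZ 0.1645 -0.1 0.3596
```

Emit:
arm_command:
  increments:
    - {"fingers": 0,"tx": 0,"ty": 0,"tz": 1,"twist": 0}
    - {"fingers": 0,"tx": 0,"ty": 0,"tz": 2,"twist": 0}
    - {"fingers": 0,"tx": 0,"ty": 0,"tz": 2.9,"twist": 0}
    - {"fingers": 0,"tx": 0,"ty": 0,"tz": 2.9,"twist": 0}

```text
t: 37.33
tool_pos: [0.5746, -0.3368, 0.285]
orientation: [-0.003, 0.24, 0.971, 0.002]
contact_force: [-0.4, 0.5, -0.8]
grip_width: 0.002
grip_force: 0.0
```

Emit:
arm_command:
  increments:
    - {"fingers": 0,"tx": 0.87,"ty": 0,"tz": 0,"twist": 0}
    - {"fingers": 0,"tx": 1.5,"ty": 0,"tz": -0.1,"twist": 0}
    - {"fingers": 0,"tx": 2.2,"ty": 0,"tz": -0.14,"twist": 0}
    - {"fingers": 0,"tx": 2.9,"ty": 0,"tz": -0.1,"twist": 0}
    - {"fingers": 0,"tx": 3.6,"ty": 0,"tz": 0,"twist": 0}

```text
t: 37.75
tool_pos: [0.4962, -0.2962, 0.2909]
orientation: [0.002, 0.24, 0.971, -0.001]
contact_force: [3.8, -1.4, -1.7]
grip_width: 0.005
grip_force: 1.8
```

```bash
cat > ang.py <<'E'
from h import *
st(); incase()
c,X,Y,Z=lidangle(); m=(Y>0.06)&(Z>.135)
for a in np.arange(.14,.34,.03):
    q=m&(abs(Z-a)<.005)
    if q.any(): print('z',round(a,2),'X',np.percentile(X[q],[5,50,95]).round(3),q.sum())
E
python3 ang.py
```

```text
{'t': 37.75, 'tool_pos': [0.4962, -0.2962, 0.2909], 'orientation': [0.0025, 0.2398, 0.9708, -0.001], 'contact_force': [3.7986, -1.4158, -1.74], 'grip_width': 0.0045, 'grip_force': 1.8023, 'joints': [-0.7431, 0.3989, 1.1182, 0.0005, 1.6191, -1.8296]}
case XYZ 0.074 -0.0994 0.2909
z 0.32 X [0.048 0.051 0.056] 31
```

Lid is following (≈1.3 rad). Continue the arc.

Emit:
arm_command:
  increments:
    - {"fingers": 0,"tx": 0.67,"ty": 0,"tz": 0.18,"twist": 0}
    - {"fingers": 0,"tx": 1.32,"ty": 0,"tz": 0.4,"twist": 0}
    - {"fingers": 0,"tx": 1.95,"ty": 0,"tz": 0.7,"twist": 0}
    - {"fingers": 0,"tx": 2.55,"ty": 0,"tz": 1.05,"twist": 0}
    - {"fingers": 0,"tx": 3.11,"ty": 0,"tz": 1.46,"twist": 0}

```text
t: 38.22
tool_pos: [0.4278, -0.2605, 0.2539]
orientation: [0.002, 0.24, 0.971, -0.001]
contact_force: [2.5, -0.6, 0.5]
grip_width: 0.008
grip_force: 1.0
```

Emit:
arm_command:
  increments:
    - {"fingers": 0,"tx": 0.54,"ty": 0,"tz": 0.47,"twist": 0}
    - {"fingers": 0,"tx": 1.02,"ty": 0,"tz": 0.98,"twist": 0}
    - {"fingers": 0,"tx": 1.44,"ty": 0,"tz": 1.54,"twist": 0}
    - {"fingers": 0,"tx": 1.82,"ty": 0,"tz": 2.13,"twist": 0}
    - {"fingers": 0,"tx": 2.13,"ty": 0,"tz": 2.75,"twist": 0}

```text
t: 38.63
tool_pos: [0.3808, -0.2359, 0.1846]
orientation: [0.002, 0.24, 0.971, -0.001]
contact_force: [0.2, -0.8, 1.5]
grip_width: 0.001
grip_force: 0.5
```

```bash
python3 ang.py
```

```text
{'t': 38.6333, 'tool_pos': [0.3808, -0.2359, 0.1846], 'orientation': [0.0017, 0.2399, 0.9708, -0.001], 'contact_force': [0.2071, -0.8223, 1.4914], 'grip_width': 0.0006, 'grip_force': 0.4997, 'joints': [-0.82, 0.2553, 1.6589, 0.0001, 1.2234, -1.9063]}
case XYZ -0.0562 -0.0998 0.1846
z 0.14 X [0.073 0.089 0.104] 88
z 0.17 X [-0.003  0.004  0.014] 42
```

Emit:
arm_command:
  increments:
    - {"fingers": 0,"tx": 0.15,"ty": 0,"tz": 0.4,"twist": 0}
    - {"fingers": 0,"tx": 0.25,"ty": 0,"tz": 0.8,"twist": 0}
    - {"fingers": 0,"tx": 0.35,"ty": 0,"tz": 1.1,"twist": 0}
    - {"fingers": 0,"tx": 0.42,"ty": 0,"tz": 1.4,"twist": 0}
    - {"fingers": 0,"tx": 0.48,"ty": 0,"tz": 1.6,"twist": 0}

```text
t: 39.1
tool_pos: [0.3716, -0.2313, 0.1456]
orientation: [0.003, 0.24, 0.971, -0.001]
contact_force: [2.3, 5.2, 31.2]
grip_width: 0.006
grip_force: 15.5
```

Emit:
arm_command:
  increments:
    - {"fingers": 0,"tx": 0,"ty": 0,"tz": 0.15,"twist": 0}
    - {"fingers": 0,"tx": 0,"ty": 0,"tz": 0.3,"twist": 0}
    - {"fingers": 0,"tx": 0,"ty": 0,"tz": 0.45,"twist": 0}
    - {"fingers": 0,"tx": 0,"ty": 0,"tz": 0.5,"twist": 0}
    - {"fingers": 0,"tx": 0,"ty": 0,"tz": 0.55,"twist": 0}

```text
t: 39.52
tool_pos: [0.3707, -0.2308, 0.1325]
orientation: [0.001, 0.24, 0.971, -0.001]
contact_force: [-10.4, 11.5, 52.9]
grip_width: 0.002
grip_force: 26.4
```

```bash
cat > top.py <<'E'
from h import *
st(); incase()
for n in ('side','wrist'):
    c=snap(n); W=cloud(c); d=W[...,:2]-C0; X=d@ex;Y=d@ey; Z=W[...,2]
    print(n,[(round(a,2),np.median(Z[q]).round(4),int(q.sum())) for a in np.arange(-.09,.1,.03) for q in [(abs(X-a)<.005)&(abs(abs(Y)-.11)<.03)&(Z<.2)&(Z>.1)] if q.any()])
E
python3 top.py
```

```text
{'t': 39.5167, 'tool_pos': [0.3707, -0.2308, 0.1325], 'orientation': [0.0014, 0.2399, 0.9708, -0.001], 'contact_force': [-10.3596, 11.4679, 52.8597], 'grip_width': 0.0023, 'grip_force': 26.3522, 'joints': [-0.8294, 0.3067, 1.7678, -0.0001, 1.0635, -1.9155]}
case XYZ -0.0675 -0.1001 0.1325
side [(np.float64(-0.09), np.float64(0.1338), 42), (np.float64(-0.06), np.float64(0.1335), 39), (np.float64(-0.03), np.float64(0.1328), 42), (np.float64(0.0), np.float64(0.1346), 106), (np.float64(0.03), np.float64(0.1347), 115), (np.float64(0.06), np.float64(0.1348), 115), (np.float64(0.09), np.float64(0.1347), 109)]
wrist [(np.float64(-0.09), np.float64(0.1317), 1782), (np.float64(-0.06), np.float64(0.1774), 205), (np.float64(-0.03), np.float64(0.1329), 2), (np.float64(0.0), np.float64(0.1316), 91)]
```

Lid is flat. Retreat and verify the latch and paddle.

Emit:
arm_command:
  increments:
    - {"fingers": 0,"tx": 0,"ty": 0,"tz": -1,"twist": 0}
    - {"fingers": 0,"tx": 0,"ty": 0,"tz": -2.4,"twist": 0}
    - {"fingers": 0,"tx": 0,"ty": 0,"tz": -3.8,"twist": 0}
    - {"fingers": 0,"tx": 0,"ty": 0,"tz": -5.2,"twist": 0}
    - {"fingers": 0,"tx": 0,"ty": 0,"tz": -6.4,"twist": 0}

```text
t: 40.03
tool_pos: [0.37, -0.2303, 0.2923]
orientation: [0.001, 0.24, 0.971, -0.001]
contact_force: [0.8, -0.6, -0.0]
grip_width: 0.005
grip_force: 0.0
```

Emit:
arm_command:
  increments:
    - {"fingers": 0,"tx": 0,"ty": 1.3,"tz": 0,"twist": 0}
    - {"fingers": 0,"tx": 0,"ty": 2.6,"tz": 0,"twist": 0}
    - {"fingers": 0,"tx": 0,"ty": 4,"tz": 0,"twist": 0}
    - {"fingers": 0,"tx": 0,"ty": 4,"tz": 0,"twist": 0}
    - {"fingers": 0,"tx": 0,"ty": 4,"tz": 0,"twist": 0}

```text
t: 40.45
tool_pos: [0.4171, -0.1408, 0.2898]
orientation: [0.0, 0.239, 0.971, -0.0]
contact_force: [0.7, -1.2, -0.7]
grip_width: 0.006
grip_force: 0.0
```

```bash
cat >> top.py <<'E'
m=(abs(Y)<.03)&(Z<.2)
print('mid',[(round(a,3),np.median(Z[q]).round(4)) for a in np.arange(-.09,.01,.006) for q in [(abs(X-a)<.002)&m] if q.any()])
save(c,'w5.png'); c=snap('scene'); save(c,'end.png',k=1.5)
E
python3 top.py
```

```text
{'t': 40.45, 'tool_pos': [0.4171, -0.1408, 0.2898], 'orientation': [0.0001, 0.2386, 0.9711, -0.0002], 'contact_force': [0.7102, -1.2344, -0.6791], 'grip_width': 0.0064, 'grip_force': 0.0, 'joints': [-0.5956, 0.1481, 1.4757, -0.0002, 1.5173, -1.6846]}
case XYZ -0.0684 0.0013 0.2898
side [(np.float64(-0.09), np.float64(0.1347), 116), (np.float64(-0.06), np.float64(0.1345), 130), (np.float64(-0.03), np.float64(0.1347), 111), (np.float64(0.0), np.float64(0.1345), 112), (np.float64(0.03), np.float64(0.1344), 111), (np.float64(0.06), np.float64(0.1347), 119), (np.float64(0.09), np.float64(0.1349), 110)]
wrist [(np.float64(-0.09), np.float64(0.1317), 931), (np.float64(-0.06), np.float64(0.1317), 854), (np.float64(-0.03), np.float64(0.1317), 805), (np.float64(0.0), np.float64(0.1316), 557)]
mid [(np.float64(-0.09), np.float64(0.1325)), (np.float64(-0.084), np.float64(0.0959)), (np.float64(-0.078), np.float64(0.0955)), (np.float64(-0.072), np.float64(0.0958)), (np.float64(-0.066), np.float64(0.0956)), (np.float64(-0.06), np.float64(0.0955)), (np.float64(-0.054), np.float64(0.1289)), (np.float64(-0.048), np.float64(0.0966)), (np.float64(-0.042), np.float64(0.112)), (np.float64(-0.036), np.float64(0.1052)), (np.float64(-0.03), np.float64(0.105)), (np.float64(-0.024), np.float64(0.1051)), (np.float64(-0.018), np.float64(0.1052)), (np.float64(-0.012), np.float64(0.105)), (np.float64(-0.006), np.float64(0.1066)), (np.float64(0.0), np.float64(0.102))]
```

View pics/end.png

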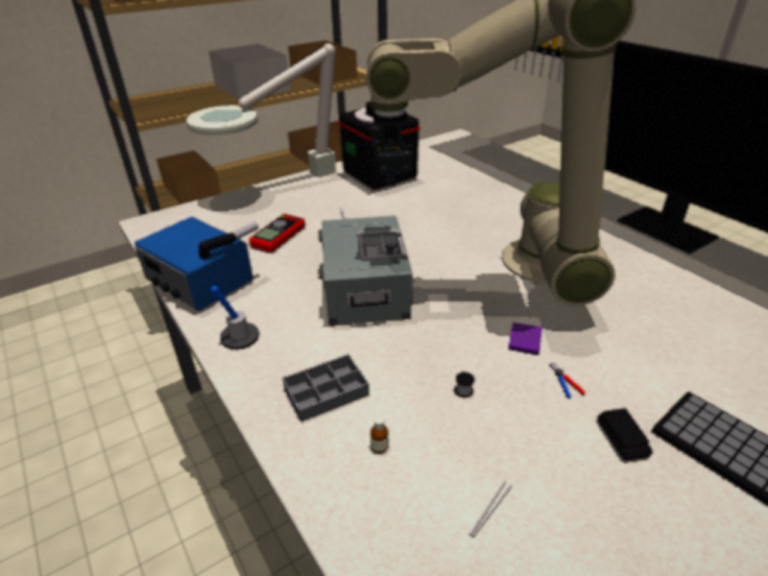

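The case is shut at (365,270) with the paddle back at rest. The decoy and the other objects are where they were, and no modules are left on the bench.

```bash
python3 -c "
from station import arm
print(arm.close_job())"
```

```text
the job is handed in; nothing more can be done
None
```

I handed the job in: all four modules are stacked square on the pad, within about 2 mm of centre. The lid is pressed flat and the paddle is back at rest, so the latch looks home, though I did not test it by pulling. The purple look-alike and the other bench items were not touched. While the lid was being opened, the closed fingers pressed its stop with about 75 N at the wrist. That is under the 120 N wrist limit, and I took the 40 N limit to cover only the arm and gripper body.

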